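# Rake the stirring rods into the drying tray's grooves

### The job

The glass stirring rods have been left lying skewed on top of the ridges of the sprung drying tray. Take the orange rake from its rest, lay its runners on the tray's two side rails at one end, with the head parallel to the grooves, and comb the tray to the other end, bearing lightly on both rails all the way, until every rod lies parallel, each down in a groove of its own. Then stand the rake back on its rest, let it go; press gently (glass and springs: never more than about 20 newtons), touch rods only with the rake and leave everything else alone.

Things in the scene. Friction and masses are not known exactly. Their poses are not given: they have to be found in the camera images.
- tray: drying tray, white shell 184 x 312 x 30 mm, fixed; origin under its centre; x along the grooves, y across, z up. Its deck hangs on springs (5 N/mm, straight down only, 16 mm travel). The deck's rest height varies with its hidden weight: rail tops 44 to 52 mm above the tray's underside; feel for them. Two blue side rails, 12 mm wide, run along y at x = +-76 mm, 140 mm clear between
- tray_end1 (a point): point under the flat landing at the tray's +y end (115 mm from its middle, at underside height). Ridge tops and landings lie 12 mm below the rail tops; 12 grooves, 14 mm wide, 10 mm deep, centred at y = +-9, +-27, +-45, +-63, +-81, +-99 mm with 4 mm ridges between; landings from |y| 106 to 140 mm; end walls, as high as the rails, at |y| 140 to 146 mm
- tray_end2 (a point): the same point at the -y end. At the start no rod reaches further than 90 mm from the middle, so the rake can be let down over this point
- rest: grey rake rest, fixed: base 180 x 70 mm, two upright rails 14 mm wide along its y at x = +-77 mm, tops 30 mm above the bench; origin under its centre; x runs along the parked rake
- rake_handle (a point): grip point of the orange rake (about 220 g), in the black upright handle: 40 mm along x, 20 mm thick along y (grip across this), top 28 mm above the point. Head: bar 172 mm along x, 14 mm thick; runners 62 mm below this point. At the start it stands on its rest, along the rest's x
- rake_head (a point): middle of the rake's head at the height of the flat undersides of its two end runners (each 20 mm along x, 40 mm along y, centred at x = +-76 mm). Nine teeth 8 mm square with 6 mm gaps, from x = -60 to 60 mm, reach 10 mm lower. With runners on the tray's rails the tips pass 2 mm over the ridges: they push rods on the ridges, pass over rods in grooves; a rod pinched at a ridge drops if eased back 5 mm
- rod1_center (a point): centre of amber glass stirring rod 1: 110 mm long, 10 mm diameter, 22 g, round ends; x along the rod. At the start it lies skewed across the ridges (16 to 29 degrees off the grooves), on top of them
- rod2_center (a point): centre of amber glass stirring rod 2: 110 mm long, 10 mm diameter, 22 g, round ends; x along the rod. At the start it lies skewed across the ridges (16 to 29 degrees off the grooves), on top of them
- rod3_center (a point): centre of amber glass stirring rod 3: 110 mm long, 10 mm diameter, 22 g, round ends; x along the rod. At the start it lies skewed across the ridges (16 to 29 degrees off the grooves), on top of them
- rod4_center (a point): centre of amber glass stirring rod 4: 110 mm long, 10 mm diameter, 22 g, round ends; x along the rod. At the start it lies skewed across the ridges (16 to 29 degrees off the grooves), on top of them
- beaker: glass beaker, 72 mm wide, 95 mm tall; bystander, leave alone; origin at its underside's centre
- mug: white mug, 80 mm wide, 90 mm tall; bystander, leave alone; origin at its underside's centre
- reagent: glass bottle with red cap, 60 mm wide, 130 mm tall; bystander, leave alone; origin at its underside's centre
- dish: small white bowl, 60 mm wide, 25 mm tall; bystander, leave alone; origin at its underside's centre
- spoon: steel spoon 150 mm long, lying flat; bystander, leave alone; origin at its underside's centre
- sample: small jar with white lid, 44 mm wide, 60 mm tall; bystander, leave alone; origin at its underside's centre
- salt: white jar with blue lid, 56 mm wide, 90 mm tall; bystander, leave alone; origin at its underside's centre
There are look-alikes about, which are no part of the job. Leave any black or blue look-alike of the part that bears rod3_center alone.

How it is judged:
On the way, in this order (a step that is already met when the one before it is completed fails the run):
1. the rake bears on the tray's rails (over 1 N), parallel to the grooves, at one end of the deck (more than 90 mm from its middle) (contact force between rake and tray above 1 N and x of rake_handle in the frame of tray between -0.02 and 0.02 m and angle between the x axis of rake_handle and the x axis of tray, either way round below 0.12 rad and z of rake_handle in the frame of tray above 0.09 m and (y of rake_handle in the frame of tray above 0.09 m or y of rake_handle in the frame of tray below -0.09 m)), for 0.2 s.
2. the rake, still bearing on the rails, passes the middle of the deck (within 30 mm) (contact force between rake and tray above 1 N and x of rake_handle in the frame of tray between -0.02 and 0.02 m and angle between the x axis of rake_handle and the x axis of tray, either way round below 0.12 rad and z of rake_handle in the frame of tray above 0.09 m and y of rake_handle in the frame of tray between -0.03 and 0.03 m), for 0.2 s.
3. the rake, still bearing on the rails, reaches an end of the deck (more than 90 mm from its middle) with every rod down in a groove (all of step 1 and z of rod1_center in the frame of tray between 0.018 and 0.036 m and x of rod1_center in the frame of tray between -0.03 and 0.03 m and y of rod1_center in the frame of tray between -0.108 and 0.108 m and angle between the x axis of each of rod1_center, rod2_center, rod3_center, rod4_center and the x axis of tray, either way round below 0.06 rad and z of rod2_center in the frame of tray between 0.018 and 0.036 m and x of rod2_center in the frame of tray between -0.03 and 0.03 m and y of rod2_center in the frame of tray between -0.108 and 0.108 m and z of rod3_center in the frame of tray between 0.018 and 0.036 m and x of rod3_center in the frame of tray between -0.03 and 0.03 m and y of rod3_center in the frame of tray between -0.108 and 0.108 m and z of rod4_center in the frame of tray between 0.018 and 0.036 m and x of rod4_center in the frame of tray between -0.03 and 0.03 m and y of rod4_center in the frame of tray between -0.108 and 0.108 m), for 0.2 s.
At the end, for the whole second after the job is handed in: every rod lies down in a groove (centre under 36 mm above the tray's underside, within 0.06 rad of the grooves, between the side rails and landings); the rake stands upright, released, still, on its rest: handle within 22 mm of the rest's centre, within 0.15 rad of its length (z of rod1_center in the frame of tray between 0.018 and 0.036 m and x of rod1_center in the frame of tray between -0.03 and 0.03 m and y of rod1_center in the frame of tray between -0.108 and 0.108 m and angle between the x axis of each of rod1_center, rod2_center, rod3_center, rod4_center and the x axis of tray, either way round below 0.06 rad and z of rod2_center in the frame of tray between 0.018 and 0.036 m and x of rod2_center in the frame of tray between -0.03 and 0.03 m and y of rod2_center in the frame of tray between -0.108 and 0.108 m and z of rod3_center in the frame of tray between 0.018 and 0.036 m and x of rod3_center in the frame of tray between -0.03 and 0.03 m and y of rod3_center in the frame of tray between -0.108 and 0.108 m and z of rod4_center in the frame of tray between 0.018 and 0.036 m and x of rod4_center in the frame of tray between -0.03 and 0.03 m and y of rod4_center in the frame of tray between -0.108 and 0.108 m and horizontal distance between rake_handle and rest below 0.022 m and angle between the x axis of rake_handle and the x axis of rest, either way round below 0.15 rad and z of rake_handle in the frame of rest between 0.085 and 0.098 m and angle between rake_handle's own z axis and vertical below 0.08 rad and linear speed of rake below 0.02 m/s); the robot touches nothing.
It fails at once if the rake bears on the tray with more than 20 N (contact force between rake and tray above 20 N).
It fails at once if the rake pushes a glass rod with more than 20 N (contact force between rake and rod1 above 20 N or contact force between rake and rod2 above 20 N or contact force between rake and rod3 above 20 N or contact force between rake and rod4 above 20 N).
It fails at once if the robot itself touches a rod or the tray (contact force between any of the arm, the fingers and rod1 above 0.5 N or contact force between any of the arm, the fingers and rod2 above 0.5 N or contact force between any of the arm, the fingers and rod3 above 0.5 N or contact force between any of the arm, the fingers and rod4 above 0.5 N or contact force between any of the arm, the fingers and tray above 0.5 N).
It fails at once if a bystander is moved by more than 20 mm (distance of any of beaker, mug, reagent, dish, spoon, sample, salt from where it was at the start of the episode above 0.02 m).
It also fails if it takes over 70 s, if anything falls off the work surface, if the arm or the gripper's body presses on something with over 40 N, if the wrist force passes 120 N, or if a joint passes its speed limit or range.

### The arm

A 7-joint arm with a two-finger parallel gripper is mounted at the origin on the work surface. World frame = base frame: x ahead of the robot, y to its left, z up, the work surface at z = 0. Lengths are in m, angles in rad, forces in N, time in s.
With the tool pointing down it reaches from about 0.4 to 0.85 m from the base axis. Payload 6.9 kg.
Tool frame: the origin (TCP) lies midway between the tips of the shut fingers; the grasp point (between the pads) lies 19 mm behind it (arm.hold_point_z is the distance from the TCP to the grasp point, in m); z points along the fingers, y is the direction in which the jaws open and shut (so a half turn about z gives the same grasp; the last joint's range is limited). The gripper opens to 85 mm and grips with 20 to 120 N. Pads are 22 mm wide; open, the fingers measure 114 mm over their backs; the gripper's body (76 mm by 85 mm) begins 54 mm behind the grasp point. The pads swing forward as they close: fully open they stand 13 mm farther back than shut.
Start: joints at [-1.004, 0.507, -0.238, 1.5, 0.126, 1.149, -0.155], TCP at [0.278, 0.56, 0.231] pointing down, gripper open.
Joint ranges: [-3.08, 3.08], [-0.24, 2.05], [-1.43, 1.35], [0, 2.5], [-1.52, 4.66], [0.17, 1.96], [-2.89, 2.89]. Speed limits (rad/s): [2.39, 2.39, 3.14, 3.14, 3.14, 3.14, 3.14].

### API

Orientations are given as a rotation vector (axis times angle).
In Python, from bench import arm, imaging gives the robot as it stands.
- The arm moves only by the tool play_rows, never from a script. Its argument "commands" is a list of rows, each a list of 7 numbers: the shift along the tool's x, y, z each as a share of 500 mm, from -1 to 1, then the turn, a rotation vector about the tool's x, y, z each as a share of pi/4 rad, from -1 to 1, then the closure, from 0 (fully open) to 1 (shut). A call has exactly 8 rows; each row is the pose to reach, as a shift and turn from the pose measured when the call began, along the tool's axes at that moment; what a row does not reach only later rows make up. A row lasts 1/12 s, in which the tool goes at most 41.7 mm and 7.16 degrees, less where a joint would pass 70% of its speed; a pose out of reach is approached as far as the arm can. A call with a number of a shift or a turn outside -1 to 1 is refused whole. A call with a gripper value outside its range is refused whole. The fingers move at their own pace and stop on an object; "grip_force" is the grip in N (left out, the last holds). Time passes only in rows, so rows that repeat a pose let the fingers close, or fill a call up. It gives the time, the measured TCP pose, the force and the opening at its end, in the units of the state.
- arm.state(): the state, without advancing time (a new reading comes with each control period).
- imaging.read_camera(name): name is "side" or "top"; returns a dict with "frame" (384x512x3 uint8, red, green, blue), "fx", "fy", "cx", "cy" (pixels), "distortion" ([k1, k2, p1, p2, k3] as OpenCV has them; the pictures are not rectified), "view" (4x4, takes a point from world to camera coordinates). Camera axes: x right, y down, z forward; pixel columns grow to the right and rows downward; lengths in m; the calibration is good to about 2 mm. A picture is of the moment at which its call begins. There is no depth.
- arm.sign_off(): hands the job in, once; it reports no verdict.
Trained networks look in a picture, given as the dict that the camera call returned (one of the last four; its "shot" number tells which), for a name from the list of things; names that differ only in an ending like _2 or _b are one class to them, and where a whole thing is asked for, a point or a joint stands for the part that bears it (a point fixed in the world has none). Each returns a list of dicts, best first, with "p" (0 to 1); they miss things now and then, are a little off and sometimes report something else, mostly with a low value. They report only what shows in the picture. A call takes as long as a camera call. They do not tell look-alikes from the thing itself.
- imaging.look_for(query, picture): "point" ([column, row] in pixels, amid what is visible of it).
- imaging.silhouettes(query, picture): "pixels" (384x512 bool, what is visible of it) and "point" ([column, row] in pixels, amid what is visible of it).
- imaging.spot_point(query, picture): "point" ([column, row] in pixels: a listed point, or the origin of a listed thing).
The state is a dict: "clock": time; "q": joint angles; "joint_velocities": joint speeds; "effort": joint torques, N m; "ee_pos": TCP position; "tool_rot": TCP orientation; "force": force on the tool from outside, world axes, zero at the start; "torque": the same for the moment, N m; "width": finger opening in m.
Only numpy, scipy, OpenCV 4.12 (cv2) and the standard library are available. Lean on these libraries where they do the work, as an engineer would, in place of code of your own. Each camera call takes 0.05 s, during which the arm holds its last target.

## Working session

There is one attempt and no reset: what is moved stays moved. The work goes in short steps, Python scripts to look and compute and a tool call to move; the robot and the scene stay as the last step left them, time stands still between calls to the robot, and variables do not carry over. Pictures are saved under pics/ and viewed, and the job is handed in when it is done.

Besides the shell and the picture viewer there is one more tool, called after ">>>" by a JSON object that holds its "method" and its "body". play_rows: Moves the arm, as the interface text tells. Its arguments: {"type":"object","properties":{"commands":{"type":"array"},"grip_force":{"type":"number"}},"required":["commands"]}

```bash
mkdir -p pics; ls; cat > h.py <<'E'
import numpy as np, cv2
from scipy.spatial.transform import Rotation as R
from bench import arm, imaging
def K(c): return np.array([[c['fx'],0,c['cx']],[0,c['fy'],c['cy']],[0,0,1.]]), np.array(c['distortion'],float)
def ray(c,px):
    k,d=K(c); n=cv2.undistortPoints(np.array([[px]],float),k,d)[0,0]
    V=np.array(c['view']); Rm=V[:3,:3]; t=V[:3,3]
    o=-Rm.T@t; v=Rm.T@np.array([n[0],n[1],1.]); return o,v/np.linalg.norm(v)
def atz(c,px,z):
    o,v=ray(c,px); return o+v*(z-o[2])/v[2]
def tri(cs,pxs):
    A=np.zeros((3,3));b=np.zeros(3);rs=[]
    for c,p in zip(cs,pxs):
        o,v=ray(c,p);M=np.eye(3)-np.outer(v,v);A+=M;b+=M@o;rs.append((o,M))
    x=np.linalg.solve(A,b); return x,[np.linalg.norm(M@(x-o)) for o,M in rs]
def proj(c,P):
    k,d=K(c);V=np.array(c['view']);r,_=cv2.Rodrigues(V[:3,:3])
    return cv2.projectPoints(np.array(P,float).reshape(-1,1,3),r,V[:3,3],k,d)[0][:,0]
def save(c,n,s=1.5): cv2.imwrite('pics/'+n+'.png',cv2.resize(c['frame'][:,:,::-1],None,fx=s,fy=s,interpolation=cv2.INTER_CUBIC))
E
python3 - <<'E'
from h import *
s=arm.state(); print(s)
T=imaging.read_camera('top');S=imaging.read_camera('side')
save(T,'top0');save(S,'side0')
for n in ['tray','tray_end1','tray_end2','rest','rake_handle','rake_head','rod1_center','rod3_center','beaker','mug','reagent','dish','spoon','sample','salt']:
  for nm,c in (('T',T),('S',S)):
    print(n,nm,[(np.round(r['point'],1).tolist(),round(r['p'],2)) for r in imaging.spot_point(n,c)][:8])
E
```

```text
pics
{'clock': 0.0, 'q': array([-1.00351359,  0.50834044, -0.23753143,  1.5011001 ,  0.12569207,
        1.14886982, -0.15483053]), 'joint_velocities': array([ 0.00192807,  0.0005228 ,  0.00078884,  0.00171846,  0.00080832,
        0.00122645, -0.00076873]), 'effort': array([ 4.63363231e-04, -6.20588708e+01, -2.18647309e+00, -2.49659783e+01,
        1.27285425e-02,  1.18018567e-02,  3.95150408e-06]), 'ee_pos': array([0.27831589, 0.55907992, 0.23043956]), 'tool_rot': array([-7.18873397e-01, -3.05784636e+00,  2.64955856e-03]), 'force': array([-0.72581205,  0.12141457, -0.46140684]), 'torque': array([ 0.07303051, -0.02976398,  0.00098051]), 'width': 0.08548001372126836}
tray T [([313.4, 208.3], 0.83), ([149.6, 287.5], 0.21)]
tray S [([259.4, 253.5], 0.56), ([288.5, 335.2], 0.45)]
tray_end1 T [([274.6, 218.2], 0.89), ([352.9, 206.8], 0.61)]
tray_end1 S [([260.0, 254.1], 0.72), ([279.1, 284.1], 0.67), ([245.9, 226.4], 0.59)]
tray_end2 T [([274.6, 218.2], 0.89), ([352.9, 206.8], 0.61)]
tray_end2 S [([260.0, 254.1], 0.72), ([279.1, 284.1], 0.67), ([245.9, 226.4], 0.59)]
rest T [([203.5, 214
[... 399 characters left out ...]
], 0.52)]
rod3_center S [([260.3, 244.4], 0.66), ([348.1, 284.0], 0.63), ([189.4, 208.2], 0.46), ([343.0, 237.7], 0.33)]
beaker T [([187.9, 141.0], 0.84)]
beaker S [([294.4, 160.4], 0.86), ([277.3, 285.1], 0.24)]
mug T [([309.8, 129.8], 0.84), ([355.1, 276.5], 0.7)]
mug S [([344.0, 237.5], 0.69)]
reagent T [([237.0, 137.0], 0.78)]
reagent S [([307.4, 192.9], 0.71)]
dish T [([146.8, 286.0], 0.83)]
dish S [([174.1, 160.9], 0.68)]
spoon T [([357.9, 273.3], 0.83), ([352.1, 205.1], 0.37)]
spoon S [([205.8, 299.5], 0.56)]
sample T [([300.1, 207.5], 0.28)]
sample S [([291.3, 335.7], 0.84), ([258.9, 241.3], 0.72), ([271.6, 259.5], 0.62)]
salt T [([90.9, 217.4], 0.86)]
salt S [([221.4, 127.6], 0.87)]
```

View pics/top0.png

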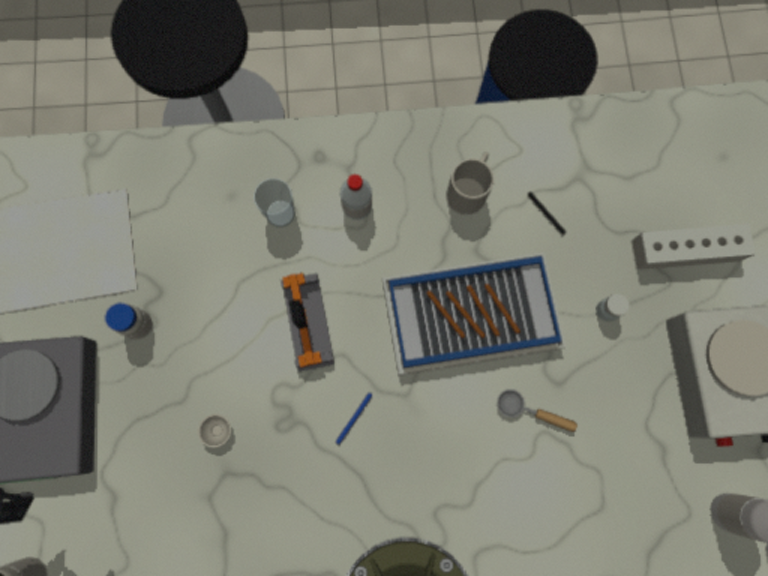

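View pics/side0.png

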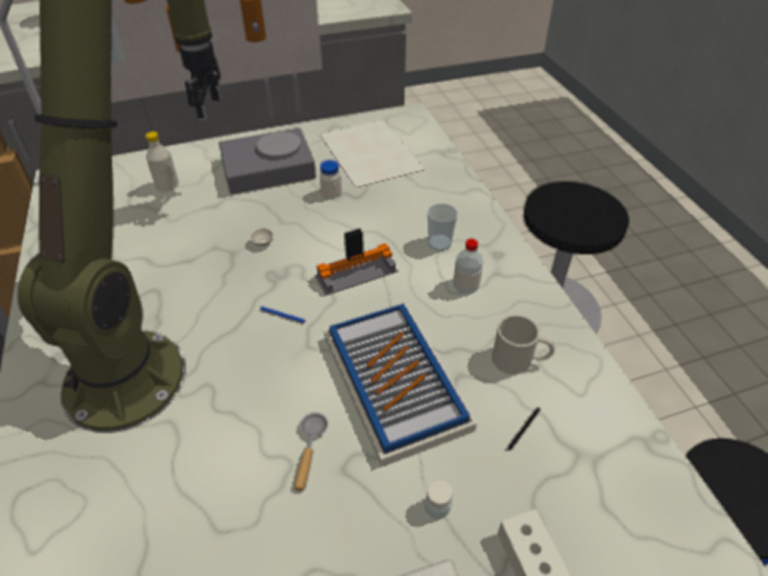

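The scene: tray in the top view at about (475,312) zoomed, rake on its rest at (305,320), blue stick look-alike at (355,418) and black one at (546,213); four amber rods on the tray. Next I fit the tray and rake poses.

```bash
python3 - <<'E'
from h import *
T=imaging.read_camera('top');S=imaging.read_camera('side')
import pickle; pickle.dump((T,S),open('cams0.pkl','wb'))
for nm,c,(x0,x1,y0,y1) in (('T',T,(250,385,165,255)),('S',S,(205,330,195,315))):
    hsv=cv2.cvtColor(c['frame'],cv2.COLOR_RGB2HSV)
    m=((hsv[...,0]>100)&(hsv[...,0]<125)&(hsv[...,1]>120)).astype(np.uint8); mm=np.zeros_like(m); mm[y0:y1,x0:x1]=m[y0:y1,x0:x1]
    cs,_=cv2.findContours(mm,cv2.RETR_EXTERNAL,cv2.CHAIN_APPROX_NONE); q=max(cs,key=cv2.contourArea); hull=cv2.convexHull(q)
    e=cv2.approxPolyDP(hull,4,True)[:,0]; print(nm,len(q),e.tolist())
    cv2.imwrite(f'pics/crop{nm}.png',cv2.resize(c['frame'][y0:y1,x0:x1,::-1],None,fx=5.5 if nm=='T' else 4.8,fy=5.5 if nm=='T' else 4.8,interpolation=cv2.INTER_CUBIC))
    o,v=ray(c,(256,192)); print(o,v)
c=T;cv2.imwrite('pics/rakeT.png',cv2.resize(T['frame'][175:255,180:230,::-1],None,fx=7,fy=7,interpolation=cv2.INTER_CUBIC))
cv2.imwrite('pics/rakeS.png',cv2.resize(S['frame'][145:200,200:275,::-1],None,fx=8,fy=8,interpolation=cv2.INTER_CUBIC))
E
```

```text
T 606 [[360, 172], [372, 227], [269, 243], [260, 187]]
[0.30572053 0.02550484 1.1727257 ] [ 0.22180962 -0.03016916 -0.97462317]
S 261 [[268, 203], [311, 280], [256, 300], [221, 218]]
[ 0.28566557 -0.7940493   0.94427326] [ 0.21211791  0.66358006 -0.7174033 ]
```

```bash
python3 -c "
import cv2,numpy as np
a=cv2.imread('pics/rakeT.png');b=cv2.imread('pics/rakeS.png');print(a.shape,b.shape)
c=cv2.imread('pics/cropT.png');print(c.shape)"
```

```text
(560, 350, 3) (440, 600, 3)
(495, 742, 3)
```

View pics/cropT.png

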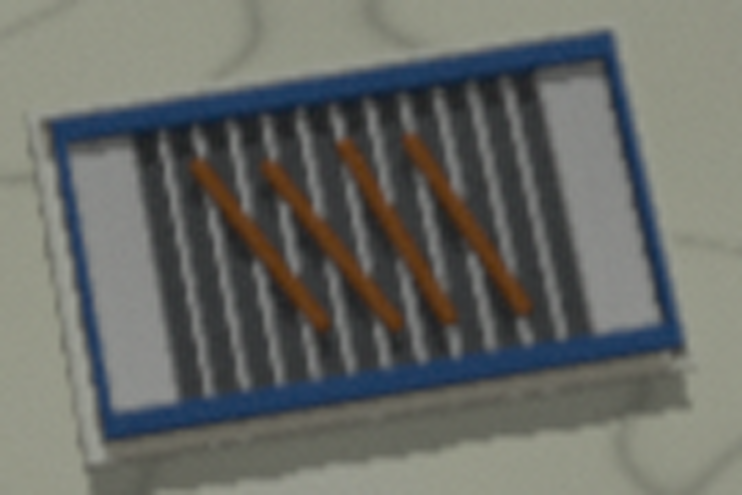

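View pics/cropS.png

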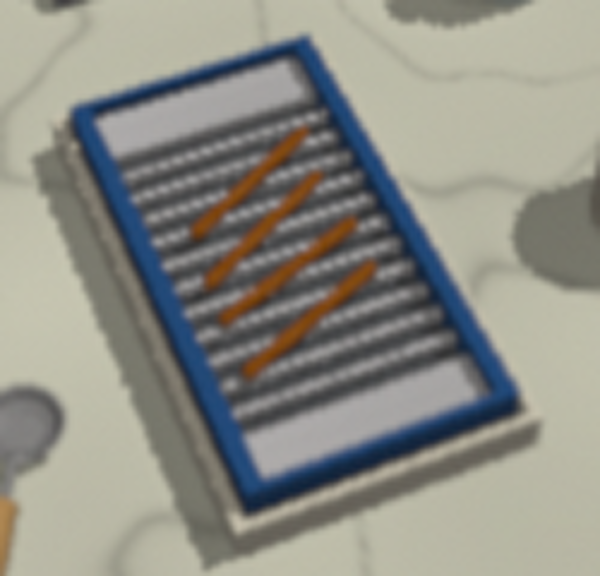

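View pics/rakeT.png

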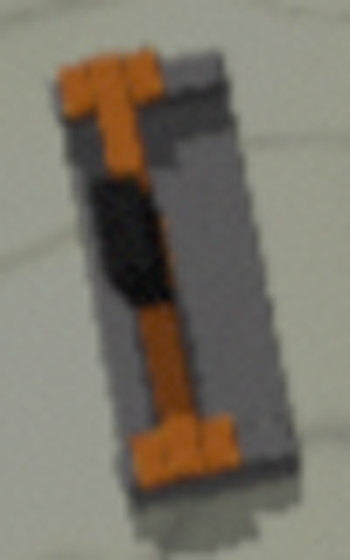

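View pics/rakeS.png

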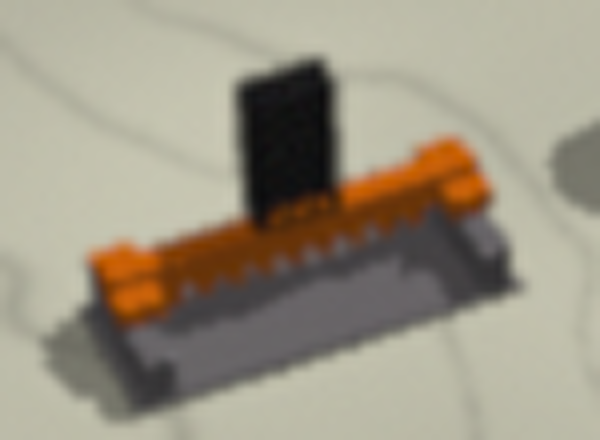

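```bash
cat > fit.py <<'E'
from h import *
import pickle
from scipy.optimize import minimize
T,S=pickle.load(open('cams0.pkl','rb'))
U=4
def poly(c,boxes,p):
    m=np.zeros((384*U,512*U),np.uint8); ca,sa=np.cos(p[2]),np.sin(p[2])
    for b in boxes:
        x0,x1,y0,y1,z0,z1=b
        P=np.array([[x,y,z] for x in(x0,x1) for y in (y0,y1) for z in (z0,z1)])
        W=np.c_[p[0]+ca*P[:,0]-sa*P[:,1],p[1]+sa*P[:,0]+ca*P[:,1],P[:,2]]
        q=proj(c,W); h=cv2.convexHull(((q+0.5)*U*16).astype(np.int32)); cv2.fillConvexPoly(m,h,1,shift=4)
    return m
def fit(model,masks,p0,st):
    ms=[cv2.resize(m.astype(np.uint8),None,fx=U,fy=U,interpolation=cv2.INTER_NEAREST) for m in masks]
    def f(p):
        return sum(np.count_nonzero(poly(c,model(p),p)!=m)/m.sum() for c,m in zip((T,S),ms))
    best=None;p0=np.array(p0,float);st=np.array(st)
    for k in range(3):
        sim=np.vstack([p0]+[p0+np.eye(len(p0))[i]*st[i]*(1 if k%2==0 else -1) for i in range(len(p0))])
        r=minimize(f,p0,method='Nelder-Mead',options=dict(initial_simplex=sim,xatol=1e-5,fatol=1e-5,maxiter=250)); p0=r.x; st=st/2
    return r.x,r.fun
def roi(m,r):
    o=np.zeros_like(m,bool); x0,x1,y0,y1=r; o[y0:y1,x0:x1]=m[y0:y1,x0:x1]; return o
def hullmask(m):
    cs,_=cv2.findContours(m.astype(np.uint8),cv2.RETR_EXTERNAL,cv2.CHAIN_APPROX_NONE); q=max(cs,key=cv2.contourArea)
    o=np.zeros(m.shape,np.uint8); cv2.fillConvexPoly(o,cv2.convexHull(q),1); return o>0
hs=[cv2.cvtColor(c['frame'],cv2.COLOR_RGB2HSV) for c in (T,S)]
E
cat > f1.py <<'E'
from fit import *
blue=[hullmask(roi((h[...,0]>100)&(h[...,0]<125)&(h[...,1]>110),r)) for h,r in zip(hs,((250,385,165,255),(205,330,195,315)))]
r=fit(lambda p:[(-.082,.082,-.146,.146,p[4],p[3])],blue,[.45,-.03,-.15+0,.048,.03],[.01,.01,.05,.005,.01]); print('tray',np.round(r[0],4),r[1])
rois=((180,232,172,255),(200,275,145,205))
orange=[roi((h[...,0]>3)&(h[...,0]<18)&(h[...,1]>150)&(h[...,2]>60),q) for h,q in zip(hs,rois)]
for i,h in enumerate(hs):
    q=rois[i]; print(h[q[2]:q[3]:6,q[0]:q[1]:5].reshape(-1,3)[:0])
black=[roi(h[...,2]<50,q) for h,q in zip(hs,rois)]
print([m.sum() for m in orange+black])
m=[a|b for a,b in zip(orange,black)]
for n,c,k in (('a',T,m[0]),('b',S,m[1])): 
    f=c['frame'].copy(); f[k]=[0,255,0]; q=rois[0 if n=='a' else 1]; cv2.imwrite('pics/mask'+n+'.png',cv2.resize(f[q[2]:q[3],q[0]:q[1],::-1],None,fx=6,fy=6))
mod=lambda p:[(-.086,.086,-.007,.007,p[3],p[3]+p[4]),(-.086,-.066,-.02,.02,p[3],p[3]+p[5]),(.066,.086,-.02,.02,p[3],p[3]+p[5]),(-.02,.02,-.01,.01,p[3],p[3]+.09)]
r=fit(mod,m,[.43,.16,-.1,.03,.02,.014],[.01,.01,.05,.005,.004,.004]); print('rake',np.round(r[0],4),r[1])
E
python3 f1.py
```

```text
tray [ 0.5064 -0.1695  0.0797  0.0455  0.032 ] 0.04798294840927268
[]
[]
[np.int64(347), np.int64(333), np.int64(162), np.int64(160)]
rake [ 5.183e-01  1.490e-01  1.437e-01  3.870e-02 -6.800e-03 -4.000e-04] 0.5516103145411
```

```bash
python3 -c "
import cv2,numpy as np
a=cv2.imread('pics/maska.png');b=cv2.imread('pics/maskb.png');o=np.zeros((max(a.shape[0],b.shape[0]),a.shape[1]+b.shape[1],3),np.uint8);o[:a.shape[0],:a.shape[1]]=a;o[:b.shape[0],a.shape[1]:]=b;cv2.imwrite('pics/mab.png',o)"
```

```text
(no output)
```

View pics/mab.png

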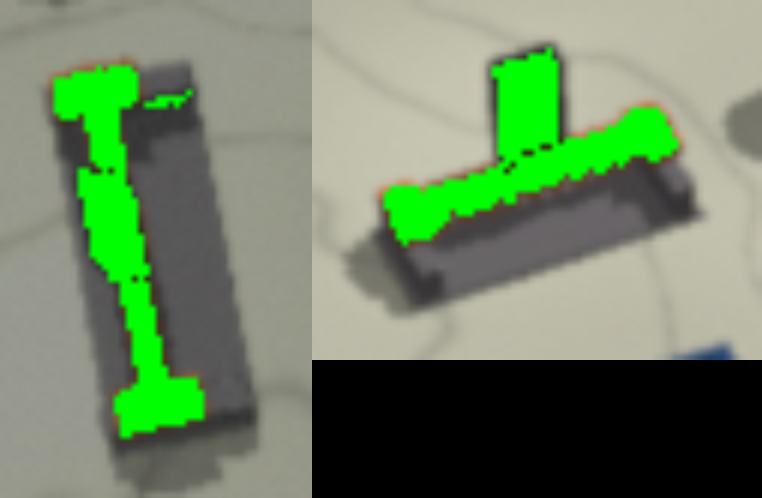

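```bash
cat > f2.py <<'E'
from fit import *
exec(open('f1.py').read().split("rois=")[0].split("blue=")[0])
rois=((180,232,172,255),(200,275,145,205))
orange=[roi((h[...,0]>3)&(h[...,0]<18)&(h[...,1]>130)&(h[...,2]>50),q) for h,q in zip(hs,rois)]
black=[hullmask(roi((h[...,2]<55)&(h[...,1]<150),q)) for h,q in zip(hs,((180,232,195,220),(200,275,145,175)))]
m=[a|b for a,b in zip(orange,black)]
print(atz(T,(201,214),.05),atz(T,(203.5,214),0.02))
mod=lambda p:[(-.086,.086,-.007,.007,p[3]+p[6],p[3]+p[4]),(-.086,-.066,-.02,.02,p[3],p[3]+p[5]),(.066,.086,-.02,.02,p[3],p[3]+p[5]),(-.02,.02,-.01,.01,p[3]+.02,p[3]+.09)]
x0=atz(T,(201,214),.05)
for yaw in (.08,.16,.25):
    r=fit(mod,m,[x0[0],x0[1],yaw,.03,.02,.014,0],[.01,.01,.05,.005,.004,.004,-.004]); print('rake',np.round(r[0],4),r[1])
# rest: gray union silhouette
gray=[roi((h[...,1]<75)&(h[...,2]<125)&(h[...,2]>30),q) for h,q in zip(hs,rois)]
net=[imaging.silhouettes('rest',c) for c in ()]
p=r[0]
f=[]
for c,q in zip((T,S),rois):
    k=poly(c,mod(p),p)[::U,::U].astype(bool); fr=c['frame'].copy(); e=cv2.morphologyEx(k.astype(np.uint8),cv2.MORPH_GRADIENT,np.ones((2,2)))>0; fr[e]=[0,255,0]
    f.append(cv2.resize(fr[q[2]:q[3],q[0]:q[1],::-1],(380,500)))
cv2.imwrite('pics/ov.png',np.hstack(f))
E
python3 f2.py
```

```text
[0.51198477 0.14643309 0.05      ] [0.51690977 0.14266062 0.02      ]
rake [0.5189 0.1489 0.1428 0.0296 0.0171 0.0102 0.0018] 0.309647526723886
rake [0.519  0.1487 0.1414 0.0303 0.0163 0.0097 0.0016] 0.3105727966810055
rake [ 0.5187  0.1487  0.143   0.0314  0.0153  0.0107 -0.0006] 0.31114511766664626
```

View pics/ov.png

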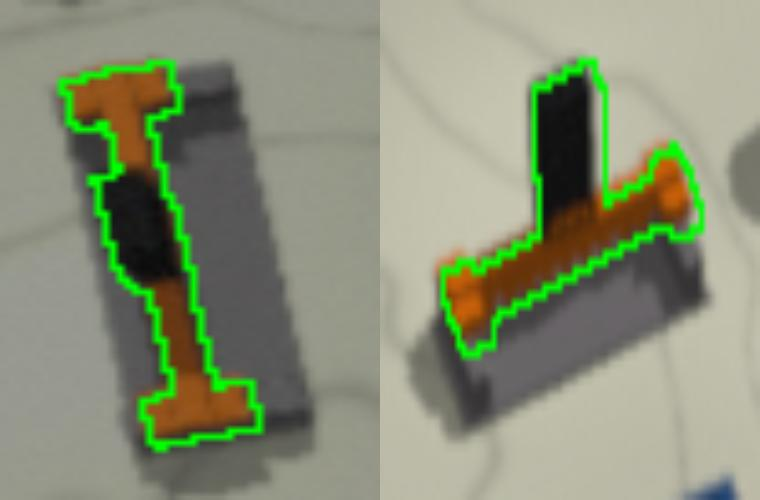

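```bash
cat > f3.py <<'E'
from fit import *
rois=((180,232,172,250),(200,275,145,205))
orange=[roi((h[...,0]>3)&(h[...,0]<18)&(h[...,1]>130)&(h[...,2]>50),q) for h,q in zip(hs,rois)]
black=[hullmask(roi((h[...,2]<55)&(h[...,1]<150),q)) for h,q in zip(hs,((180,232,195,220),(200,275,145,175)))]
rm=[cv2.dilate((a|b).astype(np.uint8),np.ones((3,3)))>0 for a,b in zip(orange,black)]
for nm,c in (('T',T),('S',S)):
    pass
T2=imaging.read_camera('top');S2=imaging.read_camera('side')
sil=[]
for c in (T2,S2):
    r=imaging.silhouettes('rest',c); print([(x['p'],int(x['pixels'].sum()),np.round(x['point'],1)) for x in r]); sil.append(r[0]['pixels'])
rp=[.5188,.1488,.1425]
def ground(p):  # rest boxes
    return [(-.09,.09,-.035,.035,0,p[3]),(-.084,-.07,-.035,.035,0,.03),(.07,.084,-.035,.035,0,.03)]
ms=[cv2.resize(m.astype(np.uint8),None,fx=U,fy=U,interpolation=cv2.INTER_NEAREST)>0 for m in sil]
rk=[cv2.resize(m.astype(np.uint8),None,fx=U,fy=U,interpolation=cv2.INTER_NEAREST)>0 for m in rm]
def f(p):
    return sum(np.count_nonzero(((poly(c,ground(p),p)>0)!=m)&~k)/m.sum() for c,m,k in zip((T,S),ms,rk))
p0=np.array([.518,.142,.142,.008]);
for st in ([.01,.01,.05,.004],[-.005,-.005,-.03,.002]):
    sim=np.vstack([p0]+[p0+np.eye(4)[i]*st[i] for i in range(4)])
    r=minimize(f,p0,method='Nelder-Mead',options=dict(initial_simplex=sim,xatol=1e-5,fatol=1e-5)); p0=r.x
print('rest',np.round(p0,4),r.fun)
o=[]
for c,q,s in zip((T,S),rois,sil):
    k=poly(c,ground(p0),p0)[::U,::U]; fr=c['frame'].copy(); fr[cv2.morphologyEx(k,cv2.MORPH_GRADIENT,np.ones((2,2)))>0]=[0,255,0]
    fr[cv2.morphologyEx(s.astype(np.uint8),cv2.MORPH_GRADIENT,np.ones((2,2)))>0]=[255,0,255]
    o.append(cv2.resize(fr[q[2]:q[3],q[0]:q[1],::-1],(380,500)))
cv2.imwrite('pics/ov2.png',np.hstack(o))
cs=[T2,S2]
for n in ('rake_handle','rake_head','rest'):
    px=[imaging.spot_point(n,c)[0]['point'] for c in cs]; print(n,px,tri(cs,px))
s=arm.state(); Rm=R.from_rotvec(s['tool_rot']).as_matrix(); print(Rm.round(3))
E
python3 f3.py
```

```text
[(0.93, 944, array([206.3, 210.5])), (0.36, 566, array([ 82. , 211.7]))]
[(0.92, 592, array([237.7, 182.1])), (0.36, 128, array([173.9, 159.5]))]
rest [0.5205 0.1422 0.1148 0.    ] 0.20610971140632156
rake_handle [[200.0, 211.0], [235.7, 164.4]] (array([0.51510345, 0.1451142 , 0.08233908]), [np.float64(0.0007205512100159539), np.float64(0.0007205512100158636)])
rake_head [[199.5, 214.5], [236.9, 175.7]] (array([0.51805854, 0.15362604, 0.0218457 ]), [np.float64(0.001946833941085865), np.float64(0.0019468339410858826)])
rest [[404.2, 205.0], [235.6, 180.4]] (array([ 0.42131858, -0.2668482 ,  0.42071871]), [np.float64(0.008396974880286547), np.float64(0.008396974880286514)])
[[-0.895  0.446 -0.   ]
 [ 0.446  0.895 -0.   ]
 [ 0.    -0.    -1.   ]]
```

View pics/ov2.png

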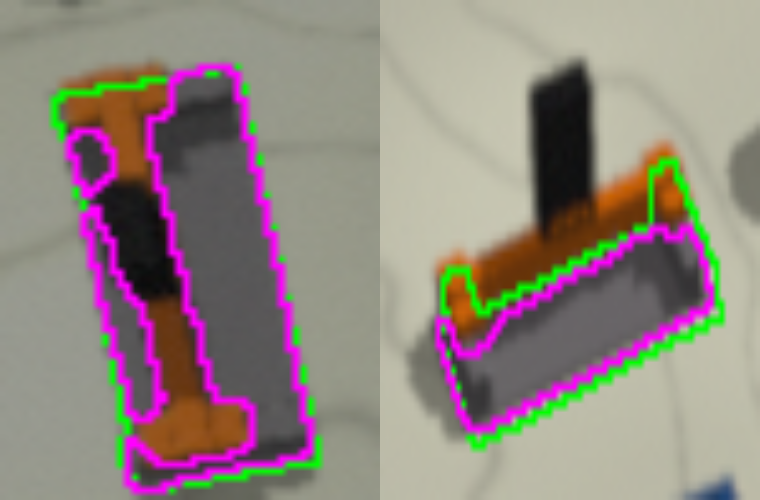

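Choice: the orange-headed rake on the grey rest (black handle at top px (200,211), side (235,164)) is the only orange rake. The blue stick (237,279) and black stick (364,142) in the top view are rod look-alikes and get left alone. Fits: tray (0.506,-0.170), yaw 0.08, rail top about 45 mm. Rake (0.519,0.149), yaw 0.14, runners at z = 0.030, which matches the rest height in the text.

```bash
cat >> h.py <<'E'
def yaw_rot(yaw):  # tool down, tool x at world yaw
    c,s=np.cos(yaw),np.sin(yaw); return np.array([[c,s,0],[s,-c,0],[0,0,-1.]])
def cmd(pos,yaw,s=None):
    s=s or arm.state(); R0=R.from_rotvec(s['tool_rot']).as_matrix()
    d=R0.T@(np.array(pos)-s['ee_pos'])/.5; t=R.from_matrix(R0.T@yaw_rot(yaw)).as_rotvec()/(np.pi/4)
    return np.r_[d,t].round(4).tolist()
def st():
    s=arm.state(); R0=R.from_rotvec(s['tool_rot']).as_matrix()
    print('t',round(s['clock'],3),'pos',s['ee_pos'].round(4),'yaw',round(np.arctan2(R0[1,0],R0[0,0])%(2*np.pi),4),'tilt',R0[:2,2].round(4),'F',s['force'].round(2),'M',s['torque'].round(3),'w',round(s['width'],4),'q',s['q'].round(2)); return s
E
python3 -c "
from h import *
print(cmd([.519,.149,.18],np.pi+.14));print(cmd([.519,.149,.073],np.pi+.14))
from math import *
"
```

```text
[-0.7965, -0.5207, 0.1025, -0.0, -0.0, -0.7663]
[-0.7965, -0.5207, 0.3165, -0.0, -0.0, -0.7663]
```

>>> {"method": "play_rows", "body": {"commands": [[-0.066,-0.043,0,0,0,-0.1,0],[-0.133,-0.087,0,0,0,-0.2,0],[-0.2,-0.13,0,0,0,-0.3,0],[-0.266,-0.174,0,0,0,-0.4,0],[-0.333,-0.217,0,0,0,-0.5,0],[-0.4,-0.26,0,0,0,-0.6,0],[-0.466,-0.304,0,0,0,-0.7,0],[-0.533,-0.347,0,0,0,-0.766,0]], "grip_force": 70}}

```text
clock: 2.87
ee_pos: [0.4404, 0.2837, 0.2315]
tool_rot: [-0.226, 3.133, 0.0]
force: [-0.5, -0.3, -0.1]
width: 0.0854
```

```bash
python3 -c "
from h import *
st();print(cmd([.519,.149,.2],np.pi+.14))"
```

```text
t 2.867 pos [0.4404 0.2837 0.2315] yaw 3.2857 tilt [0.0005 0.0002] F [-0.48 -0.3  -0.1 ] M [ 0.024 -0.05  -0.034] w 0.0854 q [-0.37  0.36 -0.35  1.76  0.14  1.04  0.95]
[-0.1168, -0.2891, 0.0631, 0.0001, 0.0006, 0.0053]
```

>>> {"method": "play_rows", "body": {"commands": [[-0.025,-0.06,0.01,0,0,0,0],[-0.05,-0.12,0.02,0,0,0,0],[-0.075,-0.18,0.03,0,0,0,0],[-0.1,-0.24,0.04,0,0,0,0],[-0.115,-0.28,0.05,0,0,0.005,0],[-0.117,-0.289,0.063,0,0,0.005,0],[-0.117,-0.289,0.063,0,0,0.005,0],[-0.117,-0.289,0.063,0,0,0.005,0]]}}

```text
clock: 3.53
ee_pos: [0.5185, 0.1497, 0.1998]
tool_rot: [0.22, -3.133, -0.001]
force: [-0.0, 0.6, 0.1]
width: 0.0856
```

```bash
python3 -c "
from h import *
st();print(cmd([.519,.149,.073],np.pi+.14))
S=imaging.read_camera('side');T=imaging.read_camera('top')
a=cv2.resize(S['frame'][90:210,170:300,::-1],(390,360),interpolation=cv2.INTER_CUBIC);b=cv2.resize(T['frame'][150:270,140:270,::-1],(390,360),interpolation=cv2.INTER_CUBIC)
cv2.imwrite('pics/above.png',np.hstack([a,b]))"
```

```text
t 3.533 pos [0.5185 0.1497 0.1998] yaw 3.282 tilt [-0.0006  0.0007] F [-0.03  0.56  0.11] M [ 0.02  -0.022  0.044] w 0.0856 q [-0.12  0.41 -0.3   1.77  0.14  0.98  1.24]
[-0.0009, -0.0018, 0.2537, 0.0009, -0.0006, 0.0006]
```

View pics/above.png

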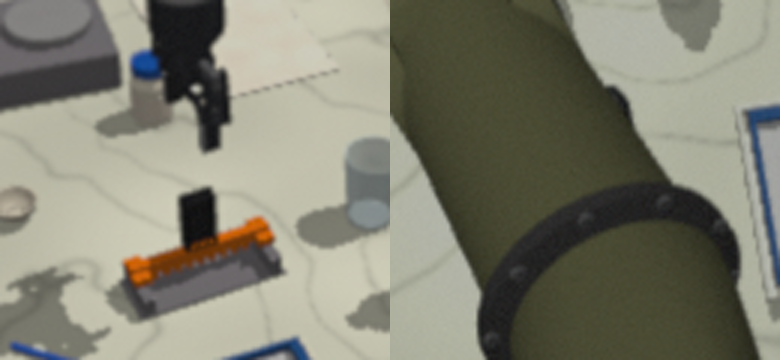

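```bash
python3 -c "
from h import *
S=imaging.read_camera('side')
p=proj(S,[[.5185,.1497,.2],[.5185,.1497,.213],[.519,.149,.12],[.519,.149,.092]]);print(p)
f=S['frame'].copy()
f=cv2.resize(f[100:190,200:275],None,fx=8,fy=6.6,interpolation=cv2.INTER_CUBIC)
for q in p: cv2.circle(f,(int((q[0]-200+.5)*8),int((q[1]-100+.5)*6.6)),4,(0,255,0),-1)
cv2.imwrite('pics/ab2.png',f[:,:,::-1])"
```

```text
[[234.6218657  135.04660621]
 [234.44694774 131.68171293]
 [235.85351131 154.80584646]
 [236.18944113 161.28542533]]
```

View pics/ab2.png

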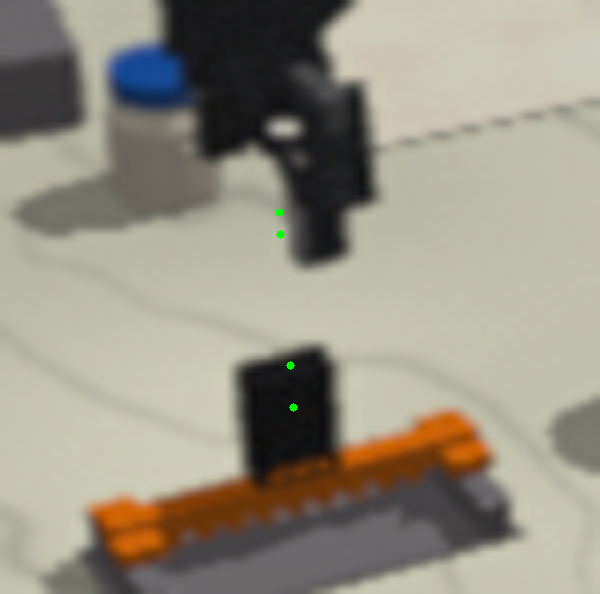

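>>> {"method": "play_rows", "body": {"commands": [[-0.001,-0.002,0.04,0,0,0,0],[-0.001,-0.002,0.08,0,0,0,0],[-0.001,-0.002,0.12,0,0,0,0],[-0.001,-0.002,0.16,0,0,0,0],[-0.001,-0.002,0.19,0,0,0,0],[-0.001,-0.002,0.22,0,0,0,0],[-0.001,-0.002,0.25,0,0,0,0],[-0.001,-0.002,0.254,0,0,0,0]]}}

```text
clock: 4.35
ee_pos: [0.5178, 0.1511, 0.0718]
tool_rot: [0.228, -3.131, -0.001]
force: [-0.4, -0.0, 0.1]
width: 0.0854
```

```bash
python3 -c "
from h import *
st();print(cmd([.519,.149,.073],np.pi+.14))
S=imaging.read_camera('side');
f=cv2.resize(S['frame'][110:200,195:285],None,fx=7,fy=6.6,interpolation=cv2.INTER_CUBIC);cv2.imwrite('pics/g1.png',f[:,:,::-1])"
```

```text
t 4.35 pos [0.5178 0.1511 0.0718] yaw 3.2866 tilt [-0.002   0.0007] F [-0.4  -0.03  0.13] M [0.04  0.078 0.04 ] w 0.0854 q [-0.16  0.57 -0.26  1.92  0.22  0.68  1.17]
[-0.0017, -0.0045, -0.0024, 0.0012, -0.0024, 0.0064]
```

View pics/g1.png

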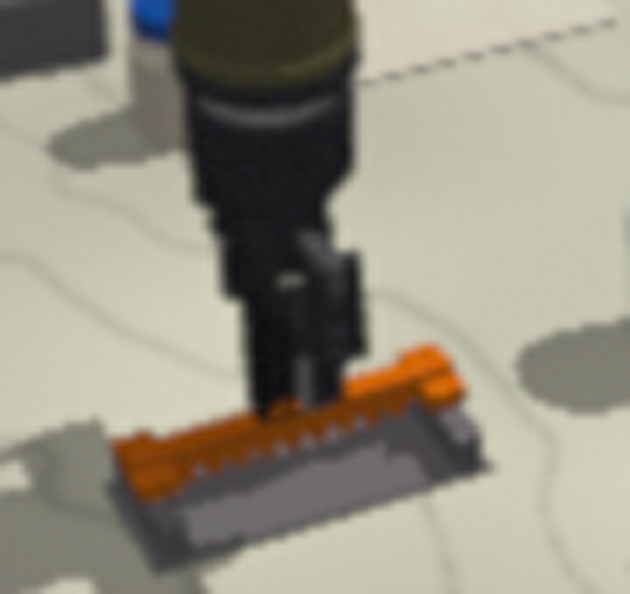

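>>> {"method": "play_rows", "body": {"commands": [[-0.002,-0.004,-0.002,0.001,-0.002,0.004,0],[-0.002,-0.004,-0.002,0.001,-0.002,0.004,0.5],[-0.002,-0.004,-0.002,0.001,-0.002,0.004,1],[-0.002,-0.004,-0.002,0.001,-0.002,0.004,1],[-0.002,-0.004,-0.002,0.001,-0.002,0.004,1],[-0.002,-0.004,-0.002,0.001,-0.002,0.004,1],[-0.002,-0.004,-0.002,0.001,-0.002,0.004,1],[-0.002,-0.004,-0.002,0.001,-0.002,0.004,1]], "grip_force": 70}}

```text
clock: 5.07
ee_pos: [0.5197, 0.1491, 0.074]
tool_rot: [-0.222, 3.133, 0.0]
force: [-0.9, -0.2, 5.7]
width: 0.0191
```

```bash
python3 -c "
from h import *
st()"
```

```text
t 5.067 pos [0.5197 0.1491 0.074 ] yaw 3.283 tilt [0.0008 0.0003] F [-0.94 -0.2   5.71] M [-0.112  0.219 -0.035] w 0.0191 q [-0.15  0.56 -0.26  1.92  0.22  0.68  1.17]
```

>>> {"method": "play_rows", "body": {"commands": [[0,0,-0.01,0,0,0,1],[0,0,-0.03,0,0,0,1],[0,0,-0.07,0,0,0,1],[0,0,-0.12,0,0,0,1],[0,0,-0.17,0,0,0,1],[0,0,-0.2,0,0,0,1],[0,0,-0.22,0,0,0,1],[0,0,-0.22,0,0,0,1]]}}

```text
clock: 5.73
ee_pos: [0.5205, 0.1495, 0.1863]
tool_rot: [-0.222, 3.129, 0.002]
force: [1.0, 0.8, -3.1]
width: 0.0194
```

```bash
python3 -c "
from h import *
st()
S=imaging.read_camera('side');T=imaging.read_camera('top');import pickle;pickle.dump((T,S),open('cams1.pkl','wb'))
print(atz(T,(237,137),0.06),atz(T,(310,130),0.05))
a=cv2.resize(S['frame'][90:210,170:300,::-1],(390,360),interpolation=cv2.INTER_CUBIC);b=cv2.resize(T['frame'][150:270,140:270,::-1],(390,360),interpolation=cv2.INTER_CUBIC)
cv2.imwrite('pics/lift.png',np.hstack([a,b]))"
```

```text
t 5.733 pos [0.5205 0.1495 0.1863] yaw 3.283 tilt [0.0044 0.0013] F [ 0.98  0.76 -3.13] M [ 0.023 -0.029  0.008] w 0.0194 q [-0.12  0.42 -0.3   1.79  0.15  0.94  1.23]
[0.72303785 0.03118775 0.06      ] [ 0.73071911 -0.17962468  0.05      ]
```

View pics/lift.png

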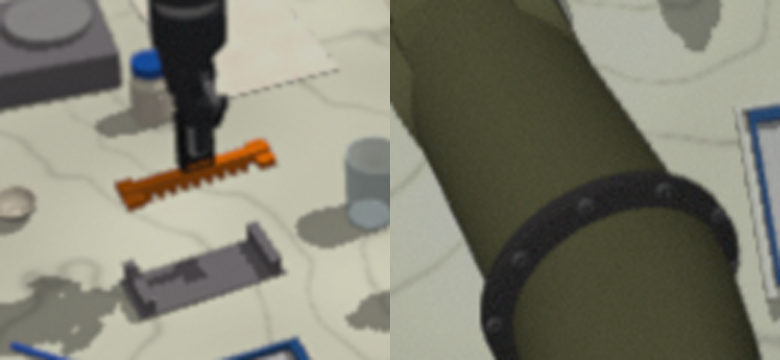

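```bash
cat > f4.py <<'E'
from h import *
import pickle, fit
from fit import poly,roi,U
from scipy.optimize import minimize
T1,S1=pickle.load(open('cams1.pkl','rb'))
h=cv2.cvtColor(S1['frame'],cv2.COLOR_RGB2HSV)
q=(200,275,130,165)
m=roi((h[...,0]>3)&(h[...,0]<18)&(h[...,1]>130)&(h[...,2]>50),q); m4=cv2.resize(m.astype(np.uint8),None,fx=U,fy=U,interpolation=cv2.INTER_NEAREST)
s=arm.state(); pos=s['ee_pos']; yaw=.1414
teeth=[(x-.004,x+.004,-.004,.004,-.01,.001) for x in np.arange(-.056,.057,.014)]
def mod(z,hb,hr): return [(a,b,c,d,e+z,f+z) for a,b,c,d,e,f in teeth+[(-.086,.086,-.007,.007,0,hb),(-.086,-.066,-.02,.02,0,hr),(.066,.086,-.02,.02,0,hr)]]
def pp(p): return [pos[0]+p[0]*np.cos(yaw),pos[1]+p[0]*np.sin(yaw),p[4]]
f=lambda p: np.count_nonzero(poly(S1,mod(p[1],p[2],p[3]),pp(p))!=m4)/m4.sum()
p0=np.array([0,pos[2]-.043,.016,.012,yaw]); 
for k in (1,-1):
    sim=np.vstack([p0]+[p0+np.eye(5)[i]*k*[.006,.004,.004,.003,.03][i] for i in range(5)])
    r=minimize(f,p0,method='Nelder-Mead',options=dict(initial_simplex=sim,xatol=1e-5,fatol=1e-5)); p0=r.x
print('rake dx,z,hb,hr,yaw',p0.round(4),r.fun,'tcp-z diff',pos[2]-p0[1])
k=poly(S1,mod(p0[1],p0[2],p0[3]),pp(p0))[::U,::U]; fr=S1['frame'].copy(); fr[cv2.morphologyEx(k,cv2.MORPH_GRADIENT,np.ones((2,2)))>0]=[0,255,0]
# rest from side, with ROI gray
q2=(195,275,160,210)
g=roi((h[...,1]<70)&(h[...,2]<115),q2)
g=cv2.morphologyEx(g.astype(np.uint8),cv2.MORPH_OPEN,np.ones((3,3)))
n,l,stt,_=cv2.connectedComponentsWithStats(g); 
i=l[182,237]; print(i,stt[i]); g=(l==i)
g4=cv2.resize(g.astype(np.uint8),None,fx=U,fy=U,interpolation=cv2.INTER_NEAREST)
rb=lambda t:[(-.09,.09,-.035,.035,0,t),(-.084,-.07,-.035,.035,0,.03),(.07,.084,-.035,.035,0,.03)]
f2=lambda p: np.count_nonzero(poly(S1,rb(p[3]),p)!=g4)/g4.sum()
p1=np.array([.52,.143,.13,.006])
for k in (1,-1,1):
    sim=np.vstack([p1]+[p1+np.eye(4)[i]*k*[.008,.008,.04,.003][i] for i in range(4)])
    r=minimize(f2,p1,method='Nelder-Mead',options=dict(initial_simplex=sim,xatol=1e-5,fatol=1e-5)); p1=r.x
print('rest',p1.round(4),r.fun)
k=poly(S1,rb(p1[3]),p1)[::U,::U]; fr[cv2.morphologyEx(k,cv2.MORPH_GRADIENT,np.ones((2,2)))>0]=[255,0,255]
cv2.imwrite('pics/ov3.png',cv2.resize(fr[120:205,195:280,::-1],None,fx=7,fy=7))
E
python3 f4.py
```

```text
rake dx,z,hb,hr,yaw [-0.0025  0.1527  0.0074  0.0016  0.1597] 0.1369718309859155 tcp-z diff 0.03095194433364995
1 [210 165  54  31 762]
rest [0.5144 0.1461 0.1209 0.    ] 0.11802821522309712
```

View pics/ov3.png

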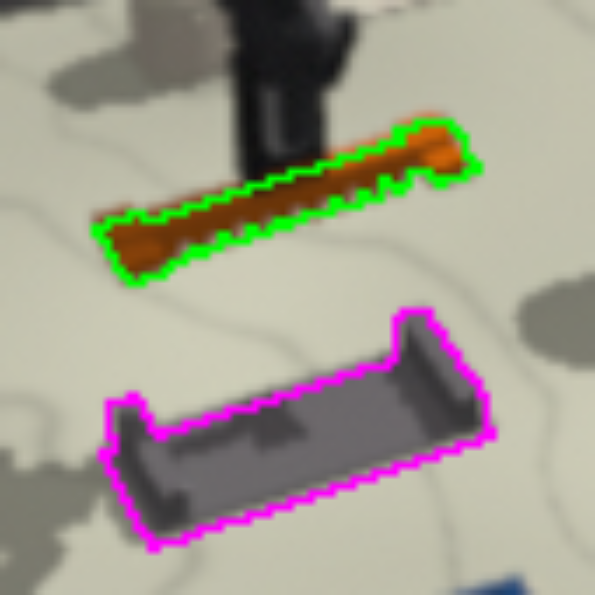

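```bash
python3 -c "
from h import *
st();print(cmd([.499,-.058,.14],np.pi+.08))"
```

```text
t 5.833 pos [0.5193 0.1489 0.1837] yaw 3.283 tilt [0.0005 0.    ] F [-0.65  0.31 -4.01] M [0.032 0.012 0.012] w 0.0195 q [-0.12  0.43 -0.3   1.8   0.15  0.94  1.23]
[0.0985, -0.404, 0.0873, -0.0, 0.0006, 0.0781]
```

>>> {"method": "play_rows", "body": {"commands": [[0.012,-0.05,0,0,0,0.01,1],[0.03,-0.12,0,0,0,0.02,1],[0.049,-0.2,0,0,0,0.04,1],[0.068,-0.28,0.01,0,0,0.06,1],[0.083,-0.34,0.03,0,0,0.078,1],[0.093,-0.38,0.05,0,0,0.078,1],[0.098,-0.404,0.07,0,0,0.078,1],[0.098,-0.404,0.087,0,0,0.078,1]]}}

```text
clock: 6.5
ee_pos: [0.498, -0.061, 0.1382]
tool_rot: [0.119, -3.137, 0.001]
force: [-0.1, -0.2, -2.7]
width: 0.0194
```

```bash
python3 -c "
from h import *
T=imaging.read_camera('top');S=imaging.read_camera('side')
st();print(cmd([.499,-.058,.105],np.pi+.08))
import pickle;pickle.dump((T,S),open('cams2.pkl','wb'))
a=cv2.resize(S['frame'][150:310,190:340,::-1],(390,416),interpolation=cv2.INTER_CUBIC);b=cv2.resize(T['frame'][150:270,230:390,::-1],(555,416),interpolation=cv2.INTER_CUBIC)
cv2.imwrite('pics/hov.png',cv2.resize(np.hstack([a,b]),(795,350)))"
```

```text
t 6.6 pos [ 0.4981 -0.057   0.1381] yaw 3.222 tilt [-0.0034  0.0014] F [-0.2  -0.06 -1.65] M [ 0.027  0.014 -0.029] w 0.0194 q [ 0.24  0.43 -0.25  1.95  0.14  0.79  1.57]
[-0.0019, -0.0023, 0.0661, 0.0021, -0.0041, 0.0005]
```

View pics/hov.png

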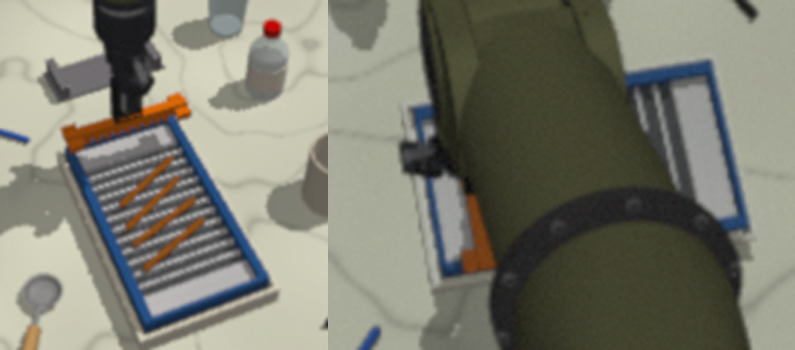

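>>> {"method": "play_rows", "body": {"commands": [[-0.001,-0.002,0.01,0.002,-0.004,0,1],[-0.002,-0.002,0.02,0.002,-0.004,0,1],[-0.002,-0.002,0.03,0.002,-0.004,0,1],[-0.002,-0.002,0.04,0.002,-0.004,0,1],[-0.002,-0.002,0.05,0.002,-0.004,0,1],[-0.002,-0.002,0.06,0.002,-0.004,0,1],[-0.002,-0.002,0.066,0.002,-0.004,0,1],[-0.002,-0.002,0.066,0.002,-0.004,0,1]]}}

```text
clock: 7.27
ee_pos: [0.4987, -0.0578, 0.1044]
tool_rot: [0.126, -3.138, -0.0]
force: [0.1, 0.8, -2.3]
width: 0.0193
```

```bash
python3 -c "
from h import *
st();S=imaging.read_camera('side');st();S=imaging.read_camera('side');st();print(cmd([.499,-.058,.096],np.pi+.08));print(cmd([.499,-.058,.093],np.pi+.08))
a=cv2.resize(S['frame'][180:270,200:310,::-1],None,fx=6.5,fy=6.5,interpolation=cv2.INTER_CUBIC);cv2.imwrite('pics/hov2.png',a)"
```

```text
t 7.267 pos [ 0.4987 -0.0578  0.1044] yaw 3.2222 tilt [-0.0012  0.0002] F [ 0.08  0.79 -2.26] M [ 0.026 -0.007  0.008] w 0.0193 q [ 0.23  0.47 -0.23  1.99  0.16  0.7   1.55]
t 7.317 pos [ 0.4989 -0.0578  0.1048] yaw 3.2221 tilt [-0.0007  0.0002] F [-0.08 -0.76 -2.6 ] M [-0.08   0.039  0.057] w 0.0191 q [ 0.23  0.47 -0.23  1.99  0.16  0.7   1.55]
t 7.367 pos [ 0.4991 -0.0578  0.105 ] yaw 3.222 tilt [-0.0002  0.0001] F [-0.48  0.15 -2.86] M [ 0.016 -0.048 -0.02 ] w 0.0192 q [ 0.23  0.47 -0.23  1.99  0.16  0.7   1.55]
[0.0002, -0.0003, 0.0181, 0.0001, -0.0003, 0.0005]
[0.0002, -0.0003, 0.0241, 0.0001, -0.0003, 0.0005]
```

View pics/hov2.png

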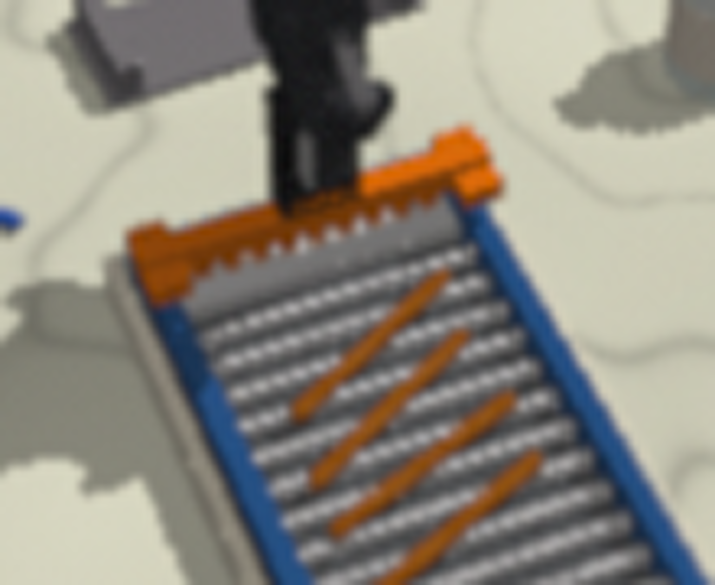

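>>> {"method": "play_rows", "body": {"commands": [[0,0,0.003,0,0,0,1],[0,0,0.006,0,0,0,1],[0,0,0.009,0,0,0,1],[0,0,0.012,0,0,0,1],[0,0,0.015,0,0,0,1],[0,0,0.017,0,0,0,1],[0,0,0.018,0,0,0,1],[0,0,0.018,0,0,0,1]]}}

```text
clock: 8.03
ee_pos: [0.499, -0.0578, 0.0959]
tool_rot: [0.126, -3.139, -0.0]
force: [0.4, 0.1, -2.0]
width: 0.0194
```

```bash
python3 -c "
from h import *
for i in range(3): st();S=imaging.read_camera('side')
"
```

```text
t 8.033 pos [ 0.499  -0.0578  0.0959] yaw 3.222 tilt [-0.0004  0.0002] F [ 0.42  0.11 -1.97] M [0.006 0.064 0.054] w 0.0194 q [ 0.22  0.49 -0.23  2.    0.17  0.68  1.54]
t 8.083 pos [ 0.4991 -0.0578  0.096 ] yaw 3.222 tilt [-0.0003  0.0001] F [ 0.7  -0.62 -2.41] M [-0.003 -0.021  0.   ] w 0.0195 q [ 0.22  0.49 -0.23  2.    0.17  0.68  1.54]
t 8.133 pos [ 0.4991 -0.0578  0.096 ] yaw 3.2219 tilt [-0.0002  0.0001] F [ 0.62  0.02 -2.35] M [ 0.021 -0.003  0.002] w 0.0193 q [ 0.22  0.49 -0.23  2.    0.17  0.68  1.54]
```

>>> {"method": "play_rows", "body": {"commands": [[0,0,0.001,0,0,0,1],[0,0,0.002,0,0,0,1],[0,0,0.003,0,0,0,1],[0,0,0.004,0,0,0,1],[0,0,0.005,0,0,0,1],[0,0,0.006,0,0,0,1],[0,0,0.007,0,0,0,1],[0,0,0.007,0,0,0,1]]}}

```text
clock: 8.85
ee_pos: [0.4991, -0.0578, 0.0925]
tool_rot: [0.126, -3.139, -0.0]
force: [-0.5, 0.3, -1.7]
width: 0.0196
```

```bash
python3 -c "
from h import *
for i in range(3): st();S=imaging.read_camera('side')
"
```

```text
t 8.85 pos [ 0.4991 -0.0578  0.0925] yaw 3.222 tilt [-0.0003  0.0001] F [-0.53  0.34 -1.73] M [ 0.017 -0.021 -0.021] w 0.0196 q [ 0.22  0.49 -0.23  2.    0.17  0.67  1.54]
t 8.9 pos [ 0.4991 -0.0578  0.0925] yaw 3.2221 tilt [-0.0003  0.0001] F [ 0.43 -0.57 -2.18] M [0.012 0.009 0.05 ] w 0.0193 q [ 0.22  0.49 -0.23  2.    0.17  0.67  1.54]
t 8.95 pos [ 0.4991 -0.0578  0.0926] yaw 3.222 tilt [-0.0002  0.0001] F [-0.81  0.3  -3.18] M [0.015 0.025 0.003] w 0.019 q [ 0.22  0.49 -0.23  2.    0.17  0.67  1.54]
```

>>> {"method": "play_rows", "body": {"commands": [[0,0,0.001,0,0,0,1],[0,0,0.002,0,0,0,1],[0,0,0.003,0,0,0,1],[0,0,0.004,0,0,0,1],[0,0,0.005,0,0,0,1],[0,0,0.006,0,0,0,1],[0,0,0.006,0,0,0,1],[0,0,0.006,0,0,0,1]]}}

```text
clock: 9.67
ee_pos: [0.4991, -0.0578, 0.0898]
tool_rot: [0.126, -3.139, -0.0]
force: [-1.9, -1.8, 2.6]
width: 0.0193
```

```bash
python3 -c "
from h import *
for i in range(4): st();S=imaging.read_camera('side')
"
```

```text
t 9.667 pos [ 0.4991 -0.0578  0.0898] yaw 3.2219 tilt [-0.  0.] F [-1.86 -1.81  2.58] M [0.054 0.3   0.043] w 0.0193 q [ 0.22  0.49 -0.22  2.    0.17  0.66  1.54]
t 9.717 pos [ 0.4991 -0.0579  0.0898] yaw 3.2219 tilt [0. 0.] F [-1.68  0.51  3.07] M [0.038 0.359 0.007] w 0.0191 q [ 0.22  0.49 -0.22  2.    0.17  0.66  1.54]
t 9.767 pos [ 0.4991 -0.0579  0.0897] yaw 3.2218 tilt [0. 0.] F [-2.43 -0.05  2.86] M [ 0.1    0.315 -0.026] w 0.0191 q [ 0.22  0.49 -0.22  2.    0.17  0.66  1.54]
t 9.817 pos [ 0.4991 -0.0578  0.0897] yaw 3.222 tilt [-0.0001  0.    ] F [-1.13 -1.01  3.89] M [ 0.039  0.302 -0.025] w 0.0191 q [ 0.22  0.49 -0.22  2.    0.17  0.66  1.54]
```

>>> {"method": "play_rows", "body": {"commands": [[0,0,0,0,0.002,0,1],[0,0,0,0,0.004,0,1],[0,0,0,0,0.006,0,1],[0,0,0,0,0.008,0,1],[0,0,0,0,0.008,0,1],[0,0,0,0,0.008,0,1],[0,0,0,0,0.008,0,1],[0,0,0,0,0.008,0,1]]}}

```text
clock: 10.53
ee_pos: [0.4992, -0.0579, 0.0897]
tool_rot: [0.126, -3.133, 0.0]
force: [-2.2, -0.7, 4.2]
width: 0.0192
```

```bash
python3 -c "
from h import *
for i in range(4): s=st();S=imaging.read_camera('side')
print((s['tool_rot']))
a=cv2.resize(S['frame'][180:270,200:310,::-1],None,fx=6.5,fy=6.5,interpolation=cv2.INTER_CUBIC);cv2.imwrite('pics/con.png',a)"
```

```text
t 10.533 pos [ 0.4992 -0.0579  0.0897] yaw 3.2219 tilt [-0.0061 -0.0004] F [-2.19 -0.68  4.16] M [0.071 0.12  0.033] w 0.0192 q [ 0.22  0.5  -0.22  2.    0.17  0.67  1.54]
t 10.583 pos [ 0.4992 -0.0579  0.0898] yaw 3.222 tilt [-0.0061 -0.0005] F [-2.56 -0.22  3.32] M [ 0.059  0.111 -0.013] w 0.0194 q [ 0.22  0.5  -0.22  2.    0.17  0.67  1.54]
t 10.633 pos [ 0.4992 -0.0579  0.0897] yaw 3.2219 tilt [-0.0061 -0.0005] F [-3.14 -1.11  4.54] M [ 0.031  0.157 -0.011] w 0.0193 q [ 0.22  0.5  -0.22  2.    0.17  0.67  1.54]
t 10.683 pos [ 0.4992 -0.0579  0.0897] yaw 3.2219 tilt [-0.0062 -0.0004] F [-2.16 -0.71  4.65] M [0.062 0.136 0.028] w 0.0192 q [ 0.22  0.5  -0.22  2.    0.17  0.67  1.54]
[ 1.25860868e-01 -3.13286664e+00  3.05687051e-04]
```

View pics/con.png

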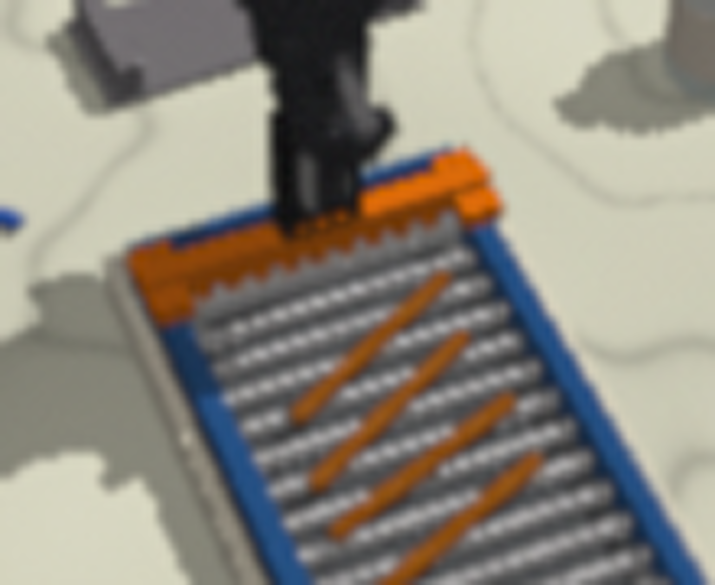

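>>> {"method": "play_rows", "body": {"commands": [[0,-0.005,0.0005,0,0,0,1],[0,-0.01,0.0005,0,0,0,1],[0,-0.016,0.0005,0,0,0,1],[0,-0.022,0.0005,0,0,0,1],[0,-0.028,0.0005,0,0,0,1],[0,-0.034,0.0005,0,0,0,1],[0,-0.04,0.0005,0,0,0,1],[0,-0.046,0.0005,0,0,0,1]]}}

```text
clock: 11.4
ee_pos: [0.5013, -0.081, 0.0896]
tool_rot: [0.126, -3.133, 0.0]
force: [-0.8, 3.7, 5.0]
width: 0.0193
```

```bash
cat >> h.py <<'E'
TR=np.array([.5064,-.1695]);TY=.0797
def chk(n,img=True):
    s=st(); d=s['ee_pos'][:2]-TR; c,sn=np.cos(TY),np.sin(TY); print('tray xy mm',np.round(1000*np.array([c*d[0]+sn*d[1],-sn*d[0]+c*d[1]]),1))
    if img:
        S=imaging.read_camera('side'); st()
        cv2.imwrite('pics/'+n+'.png',cv2.resize(S['frame'][185:315,205:330,::-1],None,fx=4.6,fy=4.6,interpolation=cv2.INTER_CUBIC))
    print('to tray line',cmd([*(TR+np.array([.0015,0])+np.array([-sn,c])*.0),s['ee_pos'][2]],np.pi+.08))
E
python3 -c "
from h import *
chk('c1')"
```

```text
t 11.4 pos [ 0.5013 -0.081   0.0896] yaw 3.222 tilt [-0.0057 -0.0003] F [-0.77  3.73  4.98] M [ 1.08  -0.516  0.206] w 0.0193 q [ 0.27  0.5  -0.22  1.99  0.17  0.68  1.58]
tray xy mm [ 2.  88.6]
t 11.45 pos [ 0.5013 -0.0818  0.0895] yaw 3.2212 tilt [-0.0057 -0.0008] F [0.41 3.59 4.31] M [ 1.019 -0.626  0.269] w 0.0193 q [ 0.27  0.5  -0.22  1.99  0.17  0.68  1.58]
to tray line [0.0008, -0.1759, 0.0, -0.0005, -0.0073, -0.0005]
```

View pics/c1.png

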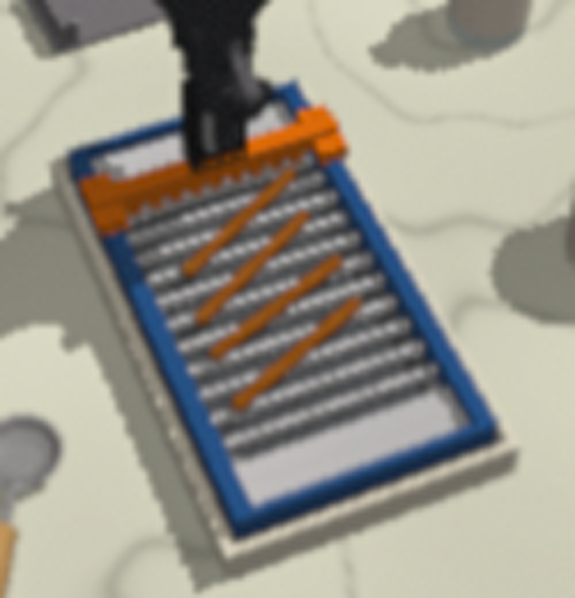

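>>> {"method": "play_rows", "body": {"commands": [[0,-0.001,0,0,-0.003,0,1],[0,-0.001,0,0,-0.006,0,1],[0,-0.001,0,0,-0.009,0,1],[0,-0.001,0,0,-0.0095,0,1],[0,-0.003,0,0,-0.0095,0,1],[0,-0.006,0,0,-0.0095,0,1],[0,-0.009,0,0,-0.0095,0,1],[0,-0.012,0,0,-0.0095,0,1]]}}

```text
clock: 12.12
ee_pos: [0.5013, -0.0876, 0.0894]
tool_rot: [-0.125, 3.138, 0.0]
force: [-0.6, 4.0, 3.4]
width: 0.0192
```

```bash
python3 -c "
from h import *
chk('c2')"
```

```text
t 12.117 pos [ 0.5013 -0.0876  0.0894] yaw 3.2215 tilt [0.0008 0.0001] F [-0.6   3.96  3.4 ] M [1.148 0.074 0.015] w 0.0192 q [ 0.28  0.5  -0.23  1.99  0.17  0.67  1.59]
tray xy mm [ 1.5 82. ]
t 12.167 pos [ 0.5014 -0.088   0.0894] yaw 3.2211 tilt [ 0.0008 -0.0002] F [-0.48  3.93  4.69] M [1.099 0.135 0.011] w 0.0194 q [ 0.28  0.5  -0.23  1.99  0.17  0.67  1.59]
to tray line [-0.0001, -0.1635, 0.0, -0.0003, 0.001, -0.0006]
```

View pics/c2.png

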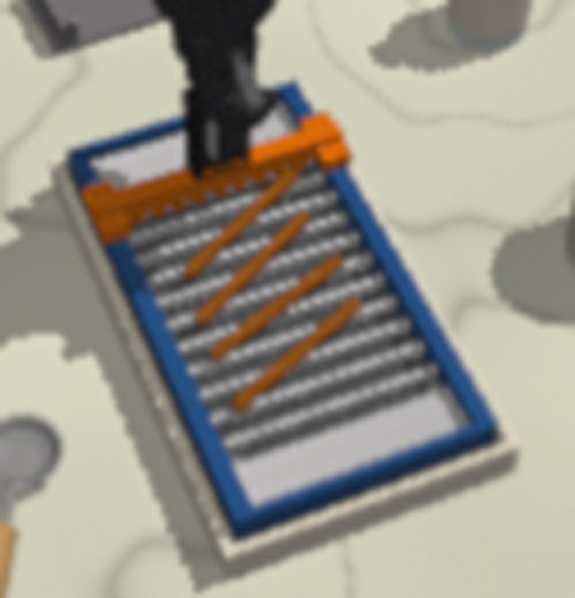

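>>> {"method": "play_rows", "body": {"commands": [[0,-0.005,0,0,0,0,1],[0,-0.01,0,0,0,0,1],[0,-0.015,0,0,0,0,1],[0,-0.02,0,0,0,0,1],[0,-0.025,0,0,0,0,1],[0,-0.03,0,0,0,0,1],[0,-0.035,0,0,0,0,1],[0,-0.04,0,0,0,0,1]]}}

```text
clock: 12.83
ee_pos: [0.5029, -0.1083, 0.0894]
tool_rot: [-0.125, 3.138, -0.0]
force: [-0.6, 3.7, 4.8]
width: 0.0192
```

```bash
python3 -c "
from h import *
chk('c3')"
```

```text
t 12.833 pos [ 0.5029 -0.1083  0.0894] yaw 3.221 tilt [ 0.0008 -0.0002] F [-0.61  3.68  4.83] M [1.184 0.107 0.035] w 0.0192 q [ 0.32  0.51 -0.23  1.97  0.18  0.68  1.63]
tray xy mm [ 1.4 61.3]
t 12.883 pos [ 0.503  -0.1089  0.0894] yaw 3.2204 tilt [ 0.0009 -0.0006] F [-0.71  2.7   4.33] M [1.124 0.08  0.038] w 0.0192 q [ 0.32  0.51 -0.23  1.97  0.18  0.68  1.63]
to tray line [-0.0002, -0.1216, 0.0001, -0.0008, 0.0011, -0.0015]
```

View pics/c3.png

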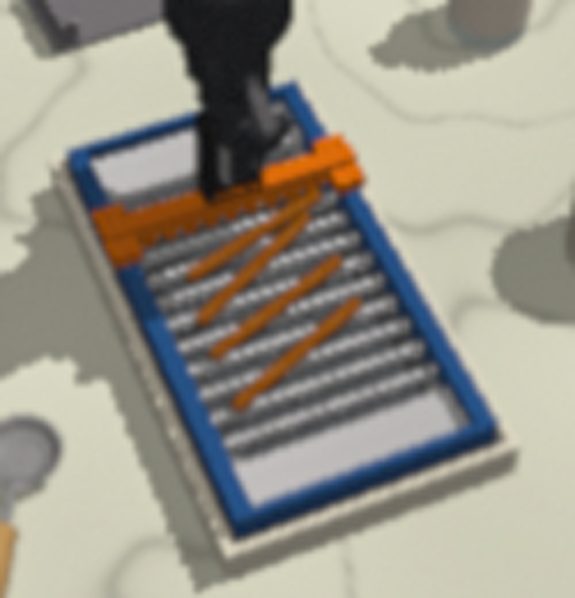

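>>> {"method": "play_rows", "body": {"commands": [[0,-0.004,0,0,0,0,1],[0,-0.008,0,0,0,0,1],[0,-0.012,0,0,0,0,1],[0,-0.016,0,0,0,0,1],[0,-0.02,0,0,0,0,1],[0,-0.024,0,0,0,0,1],[0,-0.028,0,0,0,0,1],[0,-0.032,0,0,0,0,1]]}}

```text
clock: 13.55
ee_pos: [0.5042, -0.125, 0.0894]
tool_rot: [-0.124, 3.138, -0.001]
force: [0.1, 3.9, 5.0]
width: 0.0195
```

```bash
python3 -c "
from h import *
chk('c4')"
```

```text
t 13.55 pos [ 0.5042 -0.125   0.0894] yaw 3.2204 tilt [ 0.0007 -0.0006] F [0.12 3.95 5.01] M [ 1.189  0.067 -0.01 ] w 0.0195 q [ 0.35  0.52 -0.23  1.96  0.18  0.68  1.66]
tray xy mm [ 1.3 44.5]
t 13.6 pos [ 0.5042 -0.1255  0.0894] yaw 3.2199 tilt [ 0.0008 -0.0009] F [0.28 3.53 4.37] M [1.069 0.06  0.024] w 0.0193 q [ 0.35  0.52 -0.23  1.96  0.18  0.68  1.66]
to tray line [-0.0005, -0.0883, 0.0001, -0.0012, 0.0009, -0.0021]
```

View pics/c4.png

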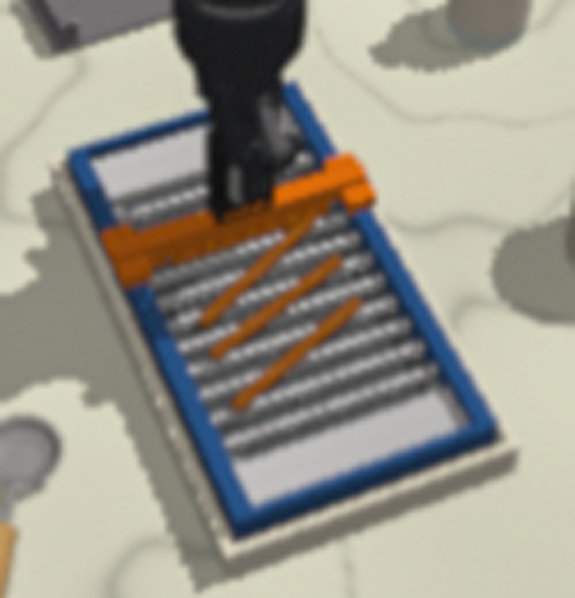

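>>> {"method": "play_rows", "body": {"commands": [[0,-0.004,0,0,0,-0.001,1],[0,-0.008,0,-0.001,0,-0.002,1],[0,-0.012,0,-0.001,0,-0.002,1],[0,-0.016,0,-0.001,0,-0.002,1],[0,-0.02,0,-0.001,0,-0.002,1],[0,-0.024,0,-0.001,0,-0.002,1],[0,-0.028,0,-0.001,0,-0.002,1],[0,-0.032,0,-0.001,0,-0.002,1]]}}

```text
clock: 14.27
ee_pos: [0.5055, -0.1417, 0.0894]
tool_rot: [-0.126, 3.138, -0.0]
force: [-1.0, 3.7, 4.9]
width: 0.0196
```

```bash
python3 -c "
from h import *
chk('c5')"
```

```text
t 14.267 pos [ 0.5055 -0.1417  0.0894] yaw 3.2216 tilt [ 0.0007 -0.0001] F [-1.    3.66  4.91] M [ 1.132  0.087 -0.004] w 0.0196 q [ 0.38  0.52 -0.23  1.95  0.18  0.69  1.69]
tray xy mm [ 1.3 27.8]
t 14.317 pos [ 0.5055 -0.1422  0.0894] yaw 3.2211 tilt [ 0.0008 -0.0004] F [0.39 3.9  4.7 ] M [1.08  0.111 0.073] w 0.0194 q [ 0.38  0.52 -0.23  1.95  0.18  0.69  1.7 ]
to tray line [-0.0004, -0.0548, 0.0, -0.0006, 0.001, -0.0007]
```

View pics/c5.png

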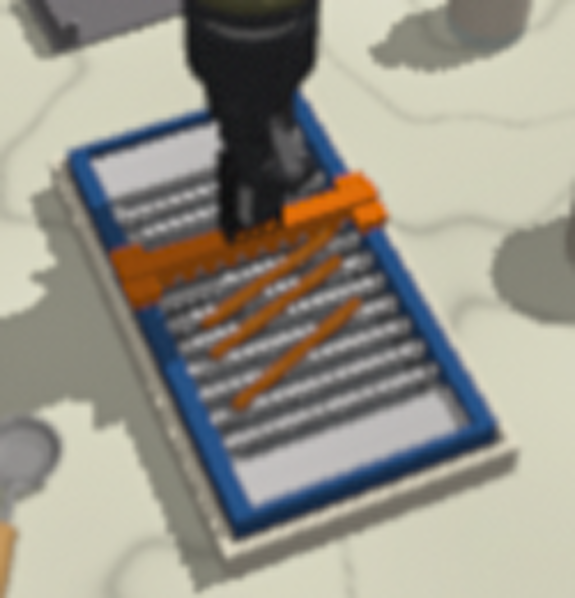

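>>> {"method": "play_rows", "body": {"commands": [[0,-0.004,0,0,0,0,1],[0,-0.008,0,0,0,0,1],[0,-0.012,0,0,0,0,1],[0,-0.016,0,0,0,0,1],[0,-0.02,0,0,0,0,1],[0,-0.024,0,0,0,0,1],[0,-0.028,0,0,0,0,1],[0,-0.032,0,0,0,0,1]]}}

```text
clock: 14.98
ee_pos: [0.5066, -0.1559, 0.0893]
tool_rot: [-0.126, 3.139, 0.004]
force: [-0.8, 14.0, 7.0]
width: 0.0195
```

```bash
python3 -c "
from h import *
chk('c6')"
```

```text
t 14.983 pos [ 0.5066 -0.1559  0.0893] yaw 3.2217 tilt [-0.0001  0.0027] F [-0.82 14.    6.95] M [ 3.773  0.308 -0.281] w 0.0195 q [ 0.41  0.53 -0.23  1.93  0.18  0.7   1.72]
tray xy mm [ 1.2 13.6]
t 15.033 pos [ 0.5066 -0.1558  0.0892] yaw 3.2216 tilt [-0.0002  0.003 ] F [-0.86 10.37  6.54] M [ 2.767  0.288 -0.325] w 0.0193 q [ 0.41  0.53 -0.23  1.93  0.18  0.7   1.72]
to tray line [-0.0005, -0.0274, -0.0002, 0.0038, 0.0001, 0.0001]
```

View pics/c6.png

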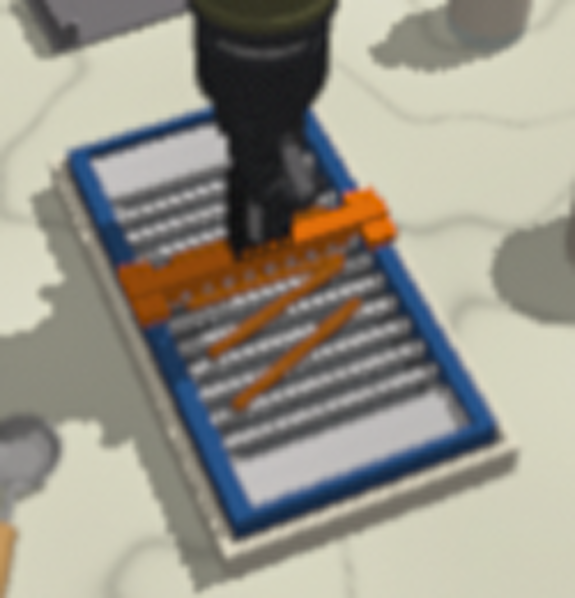

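>>> {"method": "play_rows", "body": {"commands": [[0,0.004,0,0.001,0,0,1],[0,0.008,0,0.002,0,0,1],[0,0.012,0,0.004,0,0,1],[0,0.014,0,0.004,0,0,1],[0,0.014,0,0.004,0,0,1],[0,0.014,0,0.004,0,0,1],[0,0.014,0,0.004,0,0,1],[0,0.014,0,0.004,0,0,1]]}}

```text
clock: 15.7
ee_pos: [0.5061, -0.1496, 0.0894]
tool_rot: [-0.125, 3.139, -0.002]
force: [0.2, -4.3, 4.9]
width: 0.0195
```

```bash
python3 -c "
from h import *
chk('c7')"
```

```text
t 15.7 pos [ 0.5061 -0.1496  0.0894] yaw 3.2211 tilt [ 0.0005 -0.0009] F [ 0.18 -4.34  4.9 ] M [-1.016 -0.087 -0.013] w 0.0195 q [ 0.39  0.53 -0.23  1.94  0.18  0.69  1.71]
tray xy mm [ 1.3 19.9]
t 15.75 pos [ 0.5061 -0.1496  0.0894] yaw 3.221 tilt [ 0.0005 -0.0009] F [ 0.63 -3.04  5.06] M [-1.035 -0.04   0.007] w 0.0189 q [ 0.39  0.53 -0.23  1.94  0.18  0.69  1.71]
to tray line [-0.0004, -0.0399, 0.0, -0.0012, 0.0006, -0.0007]
```

View pics/c7.png

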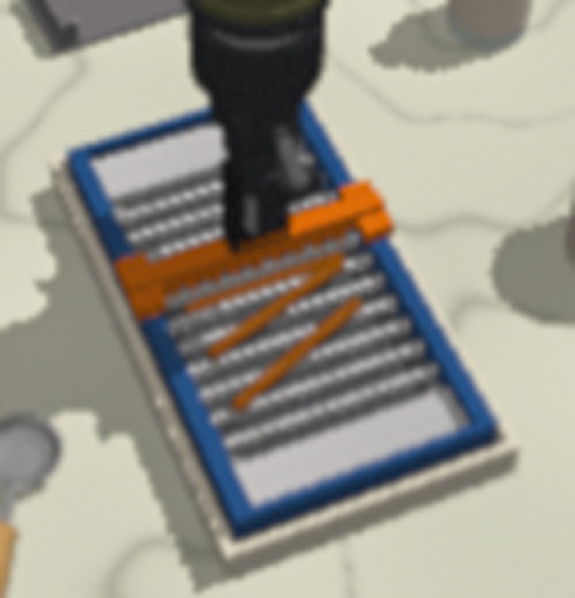

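>>> {"method": "play_rows", "body": {"commands": [[0,-0.004,0,-0.001,0,0,1],[0,-0.008,0,-0.001,0,0,1],[0,-0.011,0,-0.001,0,0,1],[0,-0.014,0,-0.001,0,0,1],[0,-0.017,0,-0.001,0,0,1],[0,-0.02,0,-0.001,0,0,1],[0,-0.023,0,-0.001,0,0,1],[0,-0.025,0,-0.001,0,0,1]]}}

```text
clock: 16.42
ee_pos: [0.507, -0.1595, 0.0892]
tool_rot: [0.128, -3.139, -0.005]
force: [-1.1, 4.7, 4.8]
width: 0.0191
```

```bash
python3 -c "
from h import *
chk('c8')"
```

```text
t 16.417 pos [ 0.507  -0.1595  0.0892] yaw 3.2231 tilt [-0.0003  0.0029] F [-1.1   4.67  4.77] M [ 1.098  0.024 -0.04 ] w 0.0191 q [ 0.42  0.53 -0.23  1.93  0.18  0.7   1.73]
tray xy mm [1.4 9.9]
t 16.467 pos [ 0.5071 -0.1598  0.0892] yaw 3.2229 tilt [-0.0002  0.0028] F [0.17 4.25 5.03] M [ 1.036e+00 -1.700e-02  1.000e-03] w 0.0194 q [ 0.42  0.53 -0.23  1.93  0.18  0.7   1.73]
to tray line [-0.0001, -0.0196, -0.0, 0.0036, 0.0, 0.0016]
```

View pics/c8.png

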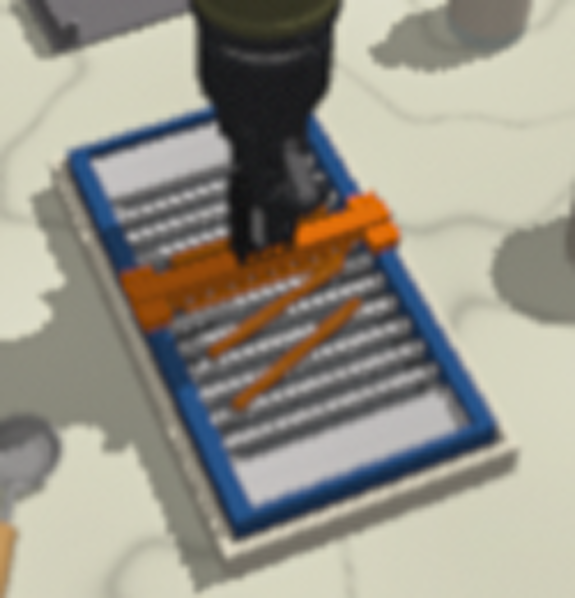

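>>> {"method": "play_rows", "body": {"commands": [[0,-0.003,0,0.001,0,0,1],[0,-0.007,0,0.002,0,0.001,1],[0,-0.011,0,0.003,0,0.001,1],[0,-0.015,0,0.003,0,0.001,1],[0,-0.019,0,0.003,0,0.001,1],[0,-0.023,0,0.003,0,0.001,1],[0,-0.026,0,0.003,0,0.001,1],[0,-0.029,0,0.003,0,0.001,1]]}}

```text
clock: 17.13
ee_pos: [0.5083, -0.1714, 0.0891]
tool_rot: [0.13, -3.138, -0.006]
force: [-1.0, 5.1, 6.1]
width: 0.0192
```

```bash
python3 -c "
from h import *
chk('c9')"
```

```text
t 17.133 pos [ 0.5083 -0.1714  0.0891] yaw 3.2243 tilt [-0.0006  0.0038] F [-1.05  5.09  6.1 ] M [1.191 0.021 0.016] w 0.0192 q [ 0.44  0.54 -0.23  1.92  0.18  0.71  1.75]
tray xy mm [ 1.7 -2. ]
t 17.183 pos [ 0.5083 -0.1718  0.0891] yaw 3.224 tilt [-0.0005  0.0035] F [0.33 4.22 6.27] M [ 1.169 -0.048  0.066] w 0.0194 q [ 0.44  0.54 -0.23  1.92  0.18  0.71  1.75]
to tray line [0.0005, 0.0047, 0.0001, 0.0045, -0.0002, 0.0031]
```

View pics/c9.png

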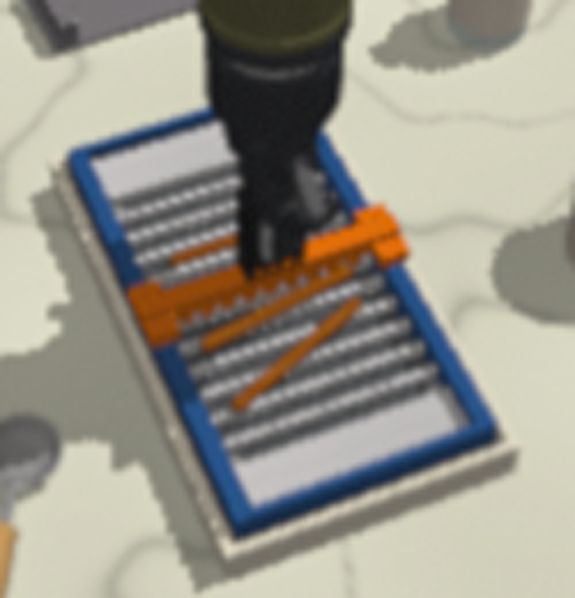

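>>> {"method": "play_rows", "body": {"commands": [[0,-0.003,0,0.002,0,0.001,1],[0,-0.006,0,0.004,0,0.003,1],[0,-0.009,0,0.004,0,0.003,1],[0,-0.012,0,0.004,0,0.003,1],[0,-0.015,0,0.004,0,0.003,1],[0,-0.018,0,0.004,0,0.003,1],[0,-0.021,0,0.004,0,0.003,1],[0,-0.024,0,0.004,0,0.003,1]]}}

```text
clock: 17.85
ee_pos: [0.5094, -0.1808, 0.089]
tool_rot: [0.129, -3.138, -0.006]
force: [0.1, 4.7, 7.3]
width: 0.0189
```

```bash
python3 -c "
from h import *
chk('c10')"
```

```text
t 17.85 pos [ 0.5094 -0.1808  0.089 ] yaw 3.224 tilt [-0.0008  0.0038] F [0.14 4.66 7.25] M [1.227 0.03  0.084] w 0.0189 q [ 0.45  0.54 -0.23  1.91  0.18  0.72  1.77]
tray xy mm [  2.1 -11.5]
t 17.9 pos [ 0.5094 -0.1812  0.089 ] yaw 3.2237 tilt [-0.0006  0.0035] F [-0.2   4.79  7.04] M [1.212 0.016 0.062] w 0.019 q [ 0.45  0.54 -0.23  1.91  0.18  0.72  1.77]
to tray line [0.0011, 0.0236, 0.0002, 0.0045, -0.0005, 0.0027]
```

View pics/c10.png

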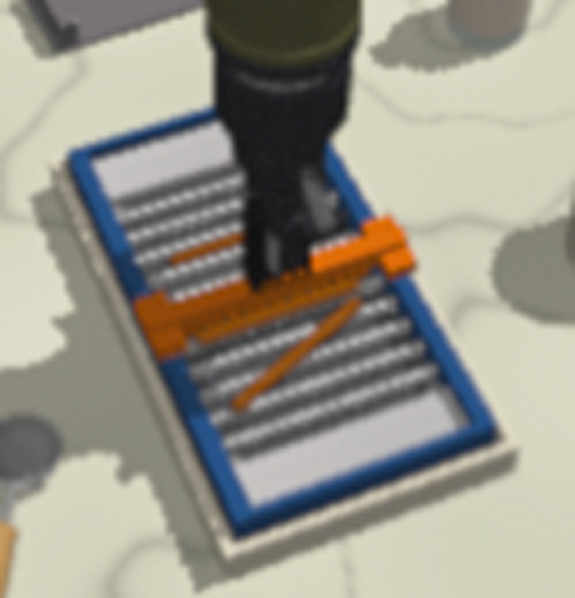

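>>> {"method": "play_rows", "body": {"commands": [[0,-0.003,-0.0004,0.002,0,0.001,1],[0,-0.006,-0.0008,0.004,0,0.003,1],[0,-0.009,-0.0008,0.004,0,0.003,1],[0,-0.012,-0.0008,0.004,0,0.003,1],[0,-0.015,-0.0008,0.004,0,0.003,1],[0,-0.018,-0.0008,0.004,0,0.003,1],[0,-0.022,-0.0008,0.004,0,0.003,1],[0,-0.026,-0.0008,0.004,0,0.003,1]]}}

```text
clock: 18.57
ee_pos: [0.5106, -0.1914, 0.0892]
tool_rot: [0.129, -3.138, -0.006]
force: [-0.3, 4.8, 6.2]
width: 0.0194
```

```bash
python3 -c "
from h import *
chk('c11')"
```

```text
t 18.567 pos [ 0.5106 -0.1914  0.0892] yaw 3.2236 tilt [-0.001   0.0037] F [-0.28  4.8   6.19] M [ 1.167 -0.089  0.029] w 0.0194 q [ 0.47  0.55 -0.24  1.89  0.18  0.72  1.79]
tray xy mm [  2.4 -22.2]
t 18.617 pos [ 0.5106 -0.192   0.0892] yaw 3.2231 tilt [-0.0009  0.0033] F [-0.75  4.17  6.51] M [ 1.121 -0.052  0.004] w 0.0193 q [ 0.47  0.55 -0.23  1.89  0.18  0.72  1.79]
to tray line [0.0016, 0.0452, 0.0002, 0.0043, -0.0008, 0.0019]
```

View pics/c11.png

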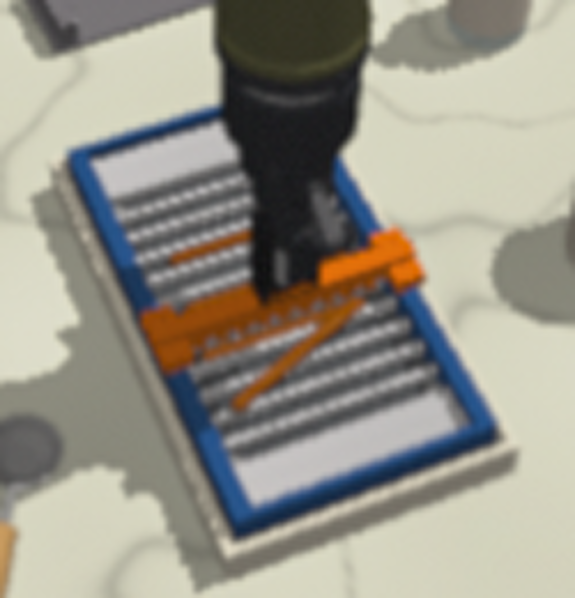

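>>> {"method": "play_rows", "body": {"commands": [[0,-0.003,-0.0002,0.002,0,0.001,1],[0.001,-0.006,-0.0003,0.004,0,0.002,1],[0.001,-0.009,-0.0003,0.004,0,0.002,1],[0.001,-0.012,-0.0003,0.004,0,0.002,1],[0.001,-0.015,-0.0003,0.004,0,0.002,1],[0.001,-0.018,-0.0003,0.004,0,0.002,1],[0.001,-0.021,-0.0003,0.004,0,0.002,1],[0.001,-0.024,-0.0003,0.004,0,0.002,1]]}}

```text
clock: 19.28
ee_pos: [0.5112, -0.2011, 0.0891]
tool_rot: [0.129, -3.138, -0.006]
force: [-0.4, 5.0, 5.7]
width: 0.0192
```

```bash
python3 -c "
from h import *
chk('c12')"
```

```text
t 19.283 pos [ 0.5112 -0.2011  0.0891] yaw 3.2239 tilt [-0.0013  0.0036] F [-0.4   4.98  5.65] M [ 1.149e+00 -3.600e-02 -1.000e-03] w 0.0192 q [ 0.49  0.55 -0.24  1.88  0.18  0.73  1.8 ]
tray xy mm [  2.2 -31.9]
t 19.333 pos [ 0.5112 -0.2016  0.0892] yaw 3.2234 tilt [-0.0011  0.0033] F [-0.28  4.1   5.82] M [ 1.099 -0.059  0.05 ] w 0.0191 q [ 0.49  0.55 -0.24  1.88  0.18  0.73  1.8 ]
to tray line [0.0013, 0.0645, 0.0003, 0.0043, -0.0011, 0.0023]
```

View pics/c12.png

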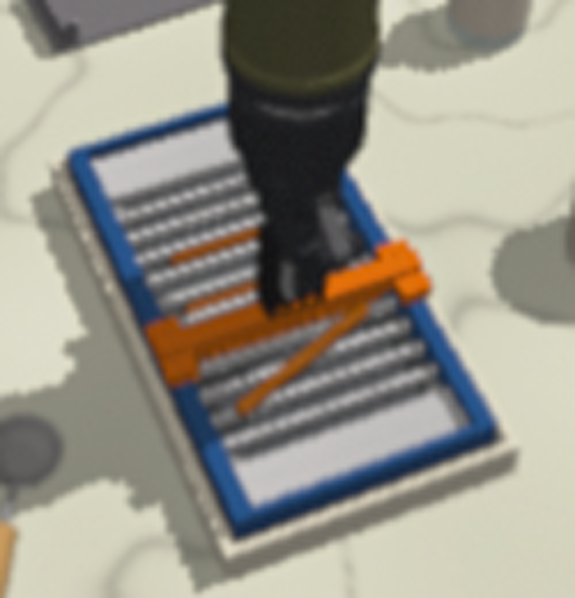

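>>> {"method": "play_rows", "body": {"commands": [[0,-0.003,0,0.002,0,0.001,1],[0.001,-0.006,0,0.004,0,0.002,1],[0.001,-0.009,0,0.004,0,0.002,1],[0.001,-0.012,0,0.004,0,0.002,1],[0.001,-0.016,0,0.004,0,0.002,1],[0.001,-0.02,0,0.004,0,0.002,1],[0.001,-0.024,0,0.004,0,0.002,1],[0.001,-0.028,0,0.004,0,0.002,1]]}}

```text
clock: 20.0
ee_pos: [0.5121, -0.2126, 0.089]
tool_rot: [0.13, -3.138, -0.006]
force: [-0.4, 5.1, 6.5]
width: 0.0191
```

```bash
python3 -c "
from h import *
chk('c13')"
```

```text
t 20.0 pos [ 0.5121 -0.2126  0.089 ] yaw 3.2242 tilt [-0.0012  0.0036] F [-0.45  5.13  6.49] M [ 1.263 -0.028  0.067] w 0.0191 q [ 0.51  0.56 -0.24  1.87  0.18  0.74  1.82]
tray xy mm [  2.2 -43.5]
t 20.05 pos [ 0.5121 -0.2132  0.089 ] yaw 3.2238 tilt [-0.0011  0.0033] F [-0.97  4.55  6.32] M [ 1.144 -0.044  0.068] w 0.0189 q [ 0.51  0.56 -0.24  1.87  0.18  0.74  1.82]
to tray line [0.0012, 0.0877, 0.0003, 0.0043, -0.0011, 0.0028]
```

View pics/c13.png

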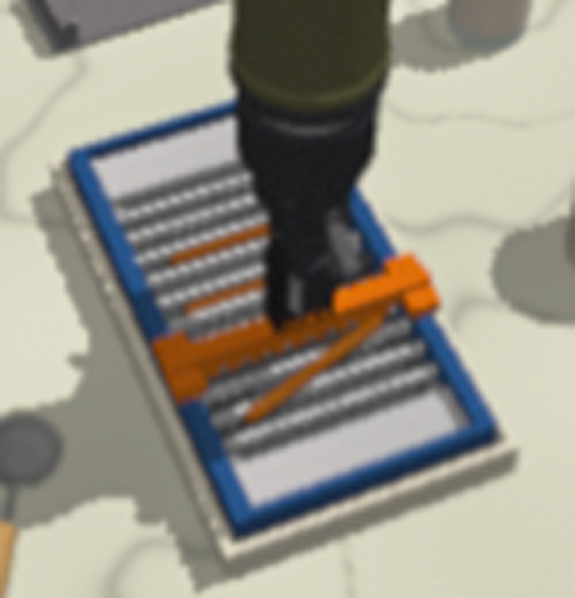

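>>> {"method": "play_rows", "body": {"commands": [[0,-0.003,-0.0002,0.002,0,0.001,1],[0.001,-0.006,-0.0003,0.004,0,0.002,1],[0.001,-0.009,-0.0003,0.004,0,0.002,1],[0.001,-0.012,-0.0003,0.004,0,0.002,1],[0.001,-0.016,-0.0003,0.004,0,0.002,1],[0.001,-0.02,-0.0003,0.004,0,0.002,1],[0.001,-0.024,-0.0003,0.004,0,0.002,1],[0.001,-0.028,-0.0003,0.004,0,0.002,1]]}}

```text
clock: 20.72
ee_pos: [0.513, -0.2242, 0.089]
tool_rot: [0.13, -3.138, -0.006]
force: [-1.1, 4.1, 7.3]
width: 0.0192
```

```bash
python3 -c "
from h import *
chk('c14')"
```

```text
t 20.717 pos [ 0.513  -0.2242  0.089 ] yaw 3.2245 tilt [-0.0013  0.0037] F [-1.07  4.05  7.31] M [ 1.256  0.014 -0.004] w 0.0192 q [ 0.53  0.57 -0.24  1.85  0.18  0.75  1.84]
tray xy mm [  2.2 -55.1]
t 20.767 pos [ 0.513  -0.2248  0.089 ] yaw 3.2241 tilt [-0.0012  0.0034] F [-0.08  5.09  6.95] M [ 1.21  -0.078  0.014] w 0.0189 q [ 0.53  0.57 -0.24  1.85  0.18  0.75  1.84]
to tray line [0.0011, 0.111, 0.0004, 0.0044, -0.0011, 0.0032]
```

View pics/c14.png

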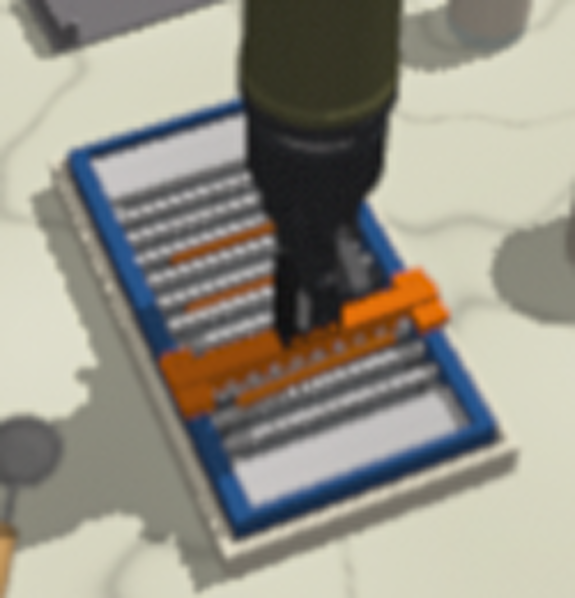

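>>> {"method": "play_rows", "body": {"commands": [[0,-0.003,-0.0004,0.002,0,0.001,1],[0.001,-0.006,-0.0008,0.004,0,0.003,1],[0.001,-0.009,-0.0008,0.004,0,0.003,1],[0.001,-0.012,-0.0008,0.004,0,0.003,1],[0.001,-0.015,-0.0008,0.004,0,0.003,1],[0.001,-0.018,-0.0008,0.004,0,0.003,1],[0.001,-0.021,-0.0008,0.004,0,0.003,1],[0.001,-0.024,-0.0008,0.004,0,0.003,1]]}}

```text
clock: 21.43
ee_pos: [0.5136, -0.234, 0.0892]
tool_rot: [0.129, -3.138, -0.006]
force: [-0.8, 4.2, 6.2]
width: 0.0195
```

```bash
python3 -c "
from h import *
chk('c15')"
```

```text
t 21.433 pos [ 0.5136 -0.234   0.0892] yaw 3.2239 tilt [-0.0015  0.0037] F [-0.82  4.2   6.19] M [ 1.131 -0.033  0.039] w 0.0195 q [ 0.54  0.57 -0.24  1.84  0.18  0.75  1.86]
tray xy mm [  2.1 -64.8]
t 21.483 pos [ 0.5137 -0.2344  0.0892] yaw 3.2236 tilt [-0.0014  0.0034] F [0.04 3.97 6.38] M [ 1.085 -0.082  0.109] w 0.0196 q [ 0.54  0.57 -0.24  1.84  0.18  0.75  1.86]
to tray line [0.0009, 0.1302, 0.0005, 0.0045, -0.0014, 0.0025]
```

View pics/c15.png

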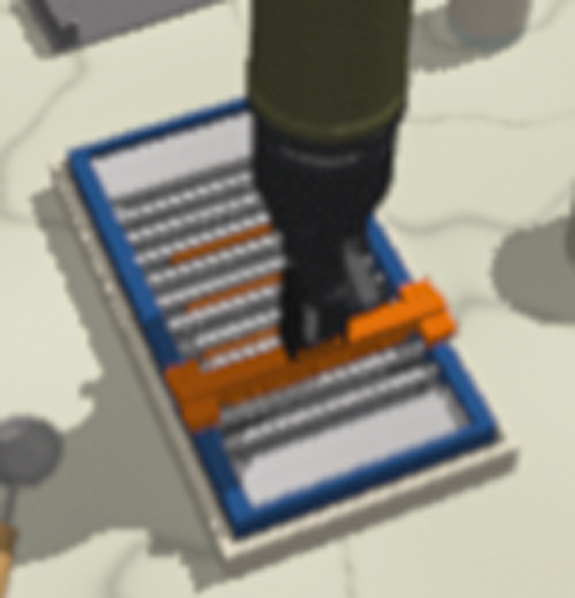

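>>> {"method": "play_rows", "body": {"commands": [[0,-0.003,-0.0004,0.002,0,0.001,1],[0.001,-0.006,-0.0006,0.004,0,0.002,1],[0.001,-0.01,-0.0006,0.004,0,0.002,1],[0.001,-0.014,-0.0006,0.004,0,0.002,1],[0.001,-0.018,-0.0006,0.004,0,0.002,1],[0.001,-0.022,-0.0006,0.004,0,0.002,1],[0.001,-0.026,-0.0006,0.004,0,0.002,1],[0.001,-0.03,-0.0006,0.004,0,0.002,1]]}}

```text
clock: 22.15
ee_pos: [0.5146, -0.2466, 0.0892]
tool_rot: [0.13, -3.137, -0.006]
force: [0.2, 4.6, 5.6]
width: 0.019
```

```bash
python3 -c "
from h import *
chk('c16')"
```

```text
t 22.15 pos [ 0.5146 -0.2466  0.0892] yaw 3.2241 tilt [-0.0017  0.0038] F [0.19 4.56 5.57] M [ 1.12  -0.064 -0.015] w 0.019 q [ 0.56  0.58 -0.24  1.82  0.18  0.76  1.88]
tray xy mm [  2.1 -77.5]
t 22.2 pos [ 0.5146 -0.2471  0.0892] yaw 3.2238 tilt [-0.0016  0.0034] F [0.8  3.62 5.52] M [ 1.044 -0.148  0.082] w 0.0192 q [ 0.56  0.58 -0.24  1.82  0.18  0.76  1.88]
to tray line [0.0007, 0.1558, 0.0005, 0.0045, -0.0016, 0.0028]
```

View pics/c16.png

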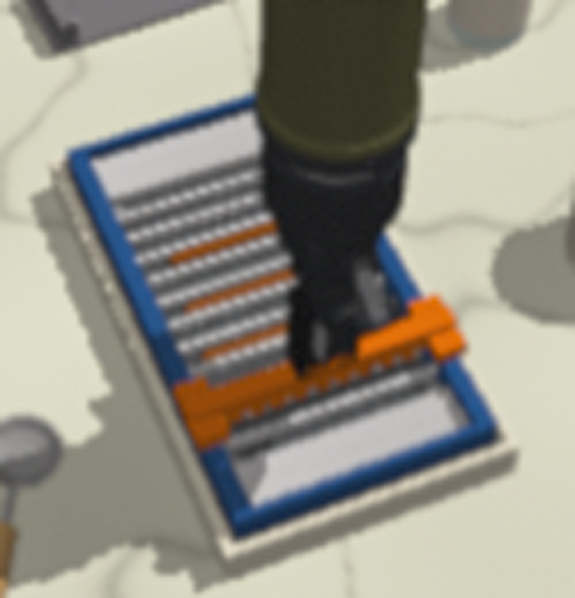

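>>> {"method": "play_rows", "body": {"commands": [[0,-0.004,-0.0002,0.002,0.001,0.001,1],[0.001,-0.009,-0.0002,0.004,0.002,0.002,1],[0.001,-0.014,-0.0002,0.004,0.002,0.002,1],[0.001,-0.019,-0.0002,0.004,0.002,0.002,1],[0.001,-0.024,-0.0002,0.004,0.002,0.002,1],[0.001,-0.029,-0.0002,0.004,0.002,0.002,1],[0.001,-0.034,-0.0002,0.004,0.002,0.002,1],[0.001,-0.038,-0.0002,0.004,0.002,0.002,1]]}}

```text
clock: 22.87
ee_pos: [0.5161, -0.2634, 0.0891]
tool_rot: [0.13, -3.136, -0.006]
force: [-0.3, 4.3, 6.1]
width: 0.0196
```

```bash
python3 -c "
from h import *
chk('c17')"
```

```text
t 22.867 pos [ 0.5161 -0.2634  0.0891] yaw 3.2242 tilt [-0.0029  0.0036] F [-0.33  4.27  6.11] M [ 1.061 -0.173  0.041] w 0.0196 q [ 0.58  0.59 -0.24  1.8   0.18  0.78  1.9 ]
tray xy mm [  2.2 -94.4]
t 22.917 pos [ 0.5162 -0.2639  0.0892] yaw 3.2239 tilt [-0.0028  0.0032] F [-0.87  4.67  6.43] M [ 1.044 -0.254  0.04 ] w 0.0194 q [ 0.58  0.59 -0.24  1.8   0.19  0.78  1.9 ]
to tray line [0.0009, 0.1896, 0.0007, 0.0044, -0.0033, 0.0029]
```

View pics/c17.png

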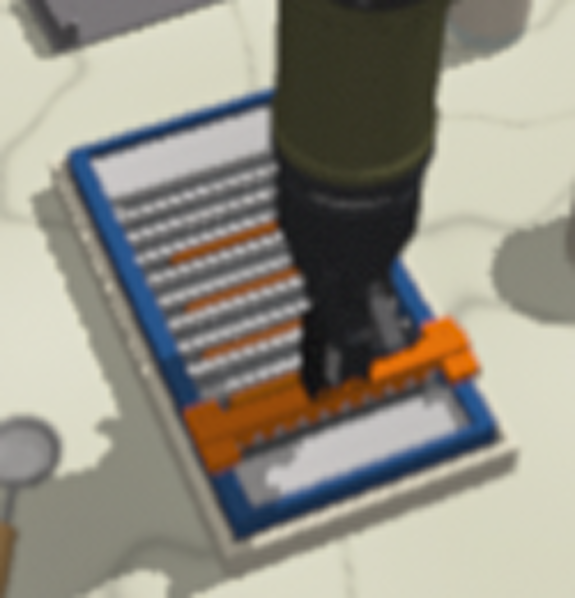

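>>> {"method": "play_rows", "body": {"commands": [[0,-0.004,0,0.002,-0.002,0.001,1],[0.001,-0.008,0,0.004,-0.004,0.002,1],[0.001,-0.013,0,0.004,-0.004,0.002,1],[0.001,-0.018,0,0.004,-0.004,0.002,1],[0.001,-0.023,0,0.004,-0.004,0.002,1],[0.001,-0.028,0,0.004,-0.004,0.002,1],[0.001,-0.032,0,0.004,-0.004,0.002,1],[0.001,-0.033,0,0.004,-0.004,0.002,1]]}}

```text
clock: 23.58
ee_pos: [0.5173, -0.2776, 0.089]
tool_rot: [-0.13, 3.139, 0.006]
force: [-0.3, 4.8, 6.6]
width: 0.0193
```

```bash
python3 -c "
from h import *
chk('c18')"
```

```text
t 23.583 pos [ 0.5173 -0.2776  0.089 ] yaw 3.2242 tilt [0.0001 0.0041] F [-0.29  4.8   6.63] M [1.235 0.091 0.023] w 0.0193 q [ 0.61  0.6  -0.24  1.78  0.19  0.78  1.93]
tray xy mm [   2.3 -108.6]
t 23.633 pos [ 0.5173 -0.2776  0.089 ] yaw 3.2242 tilt [0.0001 0.004 ] F [-0.48  3.93  6.6 ] M [1.001 0.031 0.025] w 0.0191 q [ 0.61  0.6  -0.24  1.78  0.19  0.78  1.93]
to tray line [0.0009, 0.217, 0.0009, 0.0051, 0.0005, 0.0033]
```

View pics/c18.png

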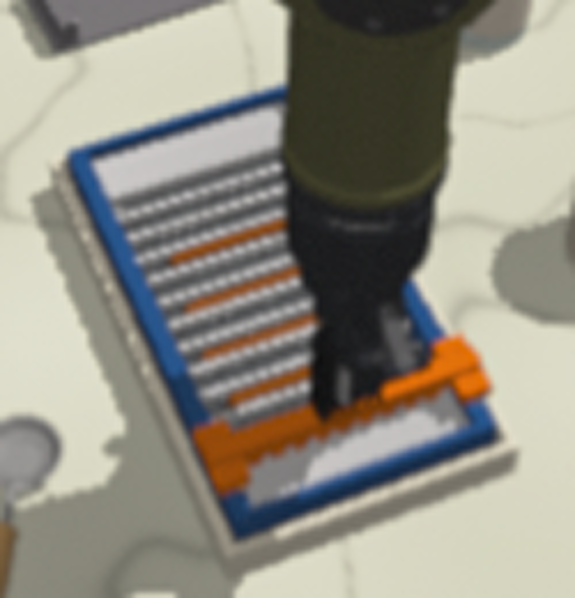

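```bash
python3 -c "
from h import *
T=imaging.read_camera('top');S=imaging.read_camera('side')
a=cv2.resize(S['frame'][185:315,205:330,::-1],(380,395),interpolation=cv2.INTER_CUBIC);b=cv2.resize(T['frame'][160:265,240:390,::-1],(410,395),interpolation=cv2.INTER_CUBIC)
cv2.imwrite('pics/e1.png',np.hstack([a,b]))"
```

```text
(no output)
```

View pics/e1.png

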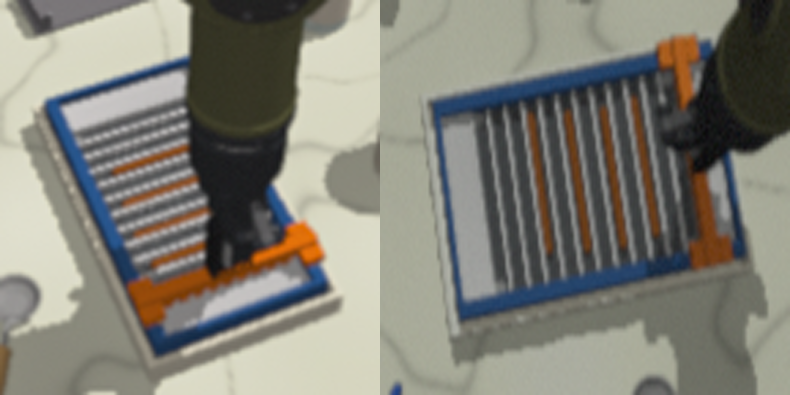

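>>> {"method": "play_rows", "body": {"commands": [[0,0,-0.004,0,0,0,1],[0,0,-0.01,0,0,0,1],[0,0,-0.02,0.005,0,0,1],[0,0,-0.05,0.005,0,0,1],[0,0,-0.09,0.005,0,0,1],[0,0,-0.13,0.005,0,0,1],[0,0,-0.17,0.005,0,0,1],[0,0,-0.18,0.005,0,0,1]]}}

```text
clock: 24.4
ee_pos: [0.5184, -0.2784, 0.182]
tool_rot: [-0.129, 3.135, -0.003]
force: [0.7, -0.3, -2.1]
width: 0.0195
```

```bash
python3 -c "
from h import *
st();print(cmd([.519,.146,.18],np.pi+.13))"
```

```text
t 24.4 pos [ 0.5184 -0.2784  0.182 ] yaw 3.224 tilt [ 0.004  -0.0019] F [ 0.74 -0.26 -2.12] M [-0.061 -0.045  0.024] w 0.0195 q [ 0.62  0.49 -0.26  1.68  0.15  0.99  1.96]
[-0.0712, 0.8459, 0.0023, -0.003, 0.0048, -0.0606]
```

>>> {"method": "play_rows", "body": {"commands": [[-0.003,0.03,0,0,0,0,1],[-0.007,0.09,0,0,0,0,1],[-0.013,0.15,0,0,0,0,1],[-0.018,0.21,0,0,0,0,1],[-0.023,0.27,0,0,0,-0.01,1],[-0.028,0.33,0,0,0,-0.02,1],[-0.033,0.39,0,0,0,-0.02,1],[-0.038,0.45,0,0,0,-0.03,1]]}}

```text
clock: 25.07
ee_pos: [0.5175, -0.0506, 0.1804]
tool_rot: [-0.167, 3.135, -0.003]
force: [0.6, 0.3, -2.9]
width: 0.0191
```

```bash
python3 -c "
from h import *
st();print(cmd([.519,.146,.17],np.pi+.13))"
```

```text
t 25.067 pos [ 0.5175 -0.0506  0.1804] yaw 3.2478 tilt [ 0.002  -0.0016] F [ 0.62  0.25 -2.89] M [ 0.012 -0.     0.018] w 0.0191 q [ 0.26  0.4  -0.3   1.85  0.15  0.91  1.57]
[-0.0446, 0.3907, 0.0202, -0.0023, 0.0022, -0.0303]
```

>>> {"method": "play_rows", "body": {"commands": [[-0.006,0.06,0,0,0,-0.005,1],[-0.013,0.12,0,0,0,-0.01,1],[-0.02,0.18,0,0,0,-0.015,1],[-0.027,0.24,0,0,0,-0.02,1],[-0.033,0.29,0.005,0,0,-0.025,1],[-0.039,0.34,0.01,0,0,-0.03,1],[-0.043,0.375,0.015,0,0,-0.03,1],[-0.0445,0.39,0.02,0,0,-0.03,1]]}}

```text
clock: 25.73
ee_pos: [0.5175, 0.1495, 0.169]
tool_rot: [-0.211, 3.134, -0.0]
force: [-0.1, 0.8, -2.8]
width: 0.019
```

```bash
python3 -c "
from h import *
S=imaging.read_camera('side');T=imaging.read_camera('top')
st();print(cmd([.519,.146,.09],np.pi+.13))
a=cv2.resize(S['frame'][115:205,195:285,::-1],(400,400),interpolation=cv2.INTER_CUBIC);b=cv2.resize(T['frame'][160:265,240:390,::-1],(390,400),interpolation=cv2.INTER_CUBIC)
cv2.imwrite('pics/r1.png',np.hstack([a,b]))"
```

```text
t 25.833 pos [0.5177 0.1471 0.1689] yaw 3.2746 tilt [-0.0003 -0.0016] F [ 0.3  -0.91 -2.17] M [-0.033  0.011 -0.009] w 0.0192 q [-0.1   0.44 -0.33  1.82  0.18  0.91  1.19]
[-0.0023, -0.0024, 0.1577, -0.002, -0.0006, 0.0038]
```

View pics/r1.png

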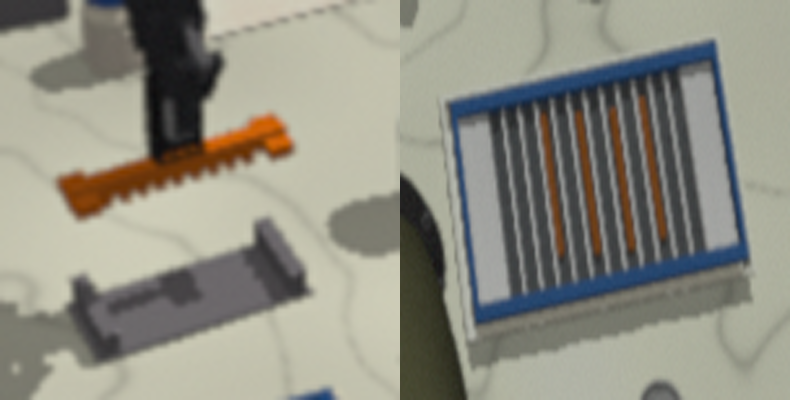

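>>> {"method": "play_rows", "body": {"commands": [[-0.001,-0.001,0.01,0,0,0,1],[-0.002,-0.002,0.04,-0.002,0,0.004,1],[-0.002,-0.002,0.07,-0.002,0,0.004,1],[-0.002,-0.002,0.1,-0.002,0,0.004,1],[-0.002,-0.002,0.13,-0.002,0,0.004,1],[-0.002,-0.002,0.15,-0.002,0,0.004,1],[-0.002,-0.002,0.158,-0.002,0,0.004,1],[-0.002,-0.002,0.158,-0.002,0,0.004,1]]}}

```text
clock: 26.5
ee_pos: [0.5183, 0.1449, 0.0889]
tool_rot: [0.201, -3.133, 0.001]
force: [0.2, -0.8, -2.3]
width: 0.0192
```

```bash
python3 -c "
from h import *
S=imaging.read_camera('side')
st();print(cmd([.519,.146,.076],np.pi+.13))
a=cv2.resize(S['frame'][115:205,195:285,::-1],(600,600),interpolation=cv2.INTER_CUBIC)
cv2.imwrite('pics/r2.png',a)"
```

```text
t 26.55 pos [0.5188 0.1454 0.0897] yaw 3.2704 tilt [-0.0011 -0.0005] F [-0.2   1.36 -1.44] M [-0.044 -0.035  0.017] w 0.0195 q [-0.12  0.54 -0.3   1.91  0.23  0.72  1.15]
[-0.0006, 0.0012, 0.0274, -0.0004, -0.0015, -0.0016]
```

View pics/r2.png

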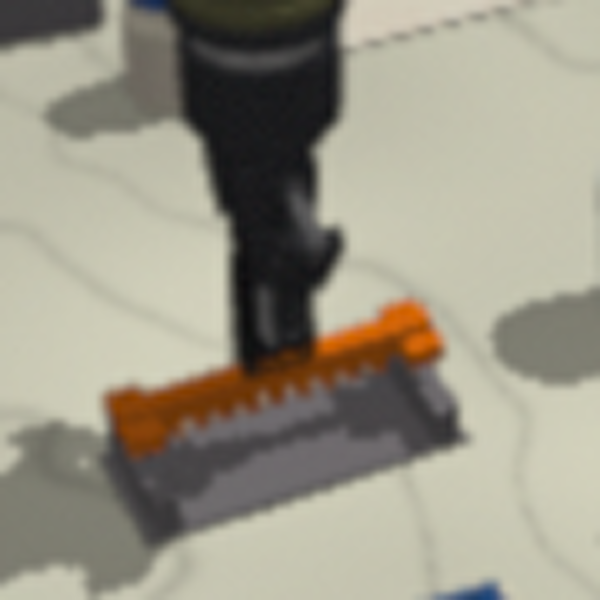

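>>> {"method": "play_rows", "body": {"commands": [[-0.001,0.001,0.005,0,0,-0.001,1],[-0.001,0.001,0.01,0,-0.001,-0.002,1],[-0.001,0.001,0.015,0,-0.001,-0.002,1],[-0.001,0.001,0.02,0,-0.001,-0.002,1],[-0.001,0.001,0.024,0,-0.001,-0.002,1],[-0.001,0.001,0.027,0,-0.001,-0.002,1],[-0.001,0.001,0.029,0,-0.001,-0.002,1],[-0.001,0.001,0.03,0,-0.001,-0.002,1]]}}

```text
clock: 27.22
ee_pos: [0.5192, 0.1459, 0.0745]
tool_rot: [0.205, -3.134, 0.001]
force: [-0.1, 0.2, -2.5]
width: 0.0195
```

```bash
python3 -c "
from h import *
st();S=imaging.read_camera('side');st();print(cmd([.519,.146,.0735],np.pi+.13))"
```

```text
t 27.217 pos [0.5192 0.1459 0.0745] yaw 3.2721 tilt [-0.0005 -0.0005] F [-0.1   0.22 -2.53] M [ 0.025 -0.025 -0.027] w 0.0195 q [-0.13  0.57 -0.29  1.92  0.24  0.69  1.14]
t 27.267 pos [0.5192 0.1459 0.0746] yaw 3.272 tilt [-0.0005 -0.0005] F [-0.46  0.3  -1.72] M [-0.038 -0.011  0.035] w 0.0193 q [-0.13  0.57 -0.29  1.92  0.24  0.69  1.14]
[0.0003, 0.0002, 0.0021, -0.0005, -0.0007, 0.0005]
```

>>> {"method": "play_rows", "body": {"commands": [[0,0,0.0005,0,0,0,1],[0,0,0.001,0,0,0,1],[0,0,0.0015,0,0,0,1],[0,0,0.002,0,0,0,1],[0,0,0.0023,0,0,0,1],[0,0,0.0026,0,0,0,1],[0,0,0.0028,0,0,0,1],[0,0,0.0028,0,0,0,1]]}}

```text
clock: 27.93
ee_pos: [0.5192, 0.1459, 0.074]
tool_rot: [-0.205, 3.135, -0.001]
force: [-3.0, -1.5, 7.3]
width: 0.0191
```

```bash
python3 -c "
from h import *
st();S=imaging.read_camera('side');st()
a=cv2.resize(S['frame'][115:205,195:285,::-1],(600,600),interpolation=cv2.INTER_CUBIC)
cv2.imwrite('pics/r3.png',a)"
```

```text
t 27.933 pos [0.5192 0.1459 0.074 ] yaw 3.272 tilt [ 0.0002 -0.0005] F [-3.01 -1.46  7.31] M [-0.092  0.591  0.032] w 0.0191 q [-0.13  0.57 -0.29  1.92  0.25  0.69  1.14]
t 27.983 pos [0.5192 0.146  0.0739] yaw 3.2721 tilt [ 0.0001 -0.0005] F [-2.17 -1.62  7.  ] M [-0.191  0.59   0.018] w 0.0191 q [-0.13  0.57 -0.29  1.92  0.25  0.69  1.14]
```

View pics/r3.png

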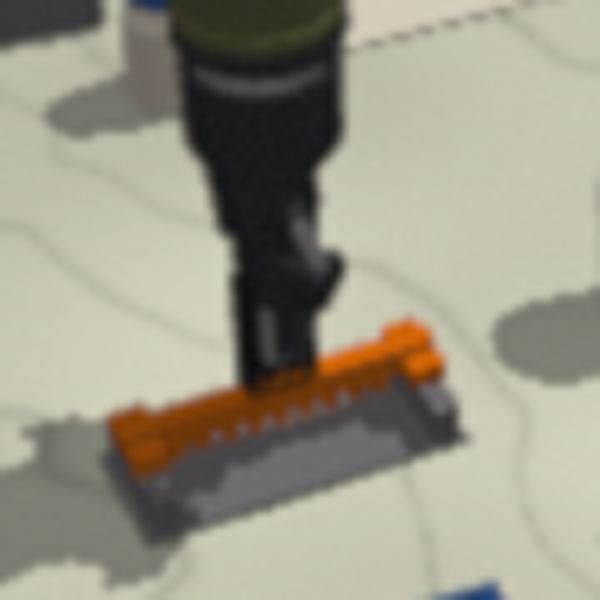

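>>> {"method": "play_rows", "body": {"commands": [[0,0,-0.0004,0,0,0,1],[0,0,-0.0006,0,0,0,0.9],[0,0,-0.0006,0,0,0,0.6],[0,0,-0.0006,0,0,0,0.3],[0,0,-0.0006,0,0,0,0.1],[0,0,-0.0006,0,0,0,0],[0,0,-0.0006,0,0,0,0],[0,0,-0.0006,0,0,0,0]]}}

```text
clock: 28.65
ee_pos: [0.5192, 0.146, 0.0743]
tool_rot: [-0.205, 3.135, -0.001]
force: [0.8, -1.0, -0.5]
width: 0.0854
```

```bash
python3 -c "
from h import *
st();print(cmd([.519,.146,.2],np.pi+.13))"
```

```text
t 28.65 pos [0.5192 0.146  0.0743] yaw 3.2721 tilt [ 0.0002 -0.0005] F [ 0.77 -0.98 -0.48] M [-0.001 -0.049  0.014] w 0.0854 q [-0.13  0.57 -0.29  1.92  0.25  0.69  1.14]
[0.0004, -0.0, -0.2514, -0.0007, 0.0002, 0.0006]
```

>>> {"method": "play_rows", "body": {"commands": [[0,0,-0.02,0,0,0,0],[0,0,-0.05,0,0,0,0],[0,0,-0.09,0,0,0,0],[0,0,-0.13,0,0,0,0],[0,0,-0.18,0,0,0,0],[0,0,-0.23,0,0,0,0],[0,0,-0.28,0,0,0,0],[0,0,-0.3,0,0,0,0]]}}

```text
clock: 29.32
ee_pos: [0.5203, 0.1467, 0.2284]
tool_rot: [-0.205, 3.13, 0.001]
force: [1.0, 0.3, -0.0]
width: 0.085
```

>>> {"method": "play_rows", "body": {"commands": [[0,0.05,0,0,0,0,0],[0,0.11,0,0,0,0,0],[0,0.17,0,0,0,0,0],[0,0.23,0,0,0,0,0],[0,0.29,0,0,0,0,0],[0,0.34,0,0,0,0,0],[0,0.36,0,0,0,0,0],[0,0.36,0,0,0,0,0]]}}

```text
clock: 29.98
ee_pos: [0.4954, 0.3281, 0.2283]
tool_rot: [-0.212, 3.13, 0.003]
force: [-0.3, 0.1, 0.1]
width: 0.0853
```

```bash
python3 -c "
from h import *
import pickle
st();T=imaging.read_camera('top');S=imaging.read_camera('side');pickle.dump((T,S),open('cams0.pkl','wb'))
a=cv2.resize(S['frame'][130:315,190:340,::-1],(390,480),interpolation=cv2.INTER_CUBIC);b=cv2.resize(T['frame'][130:290,180:385,::-1],(400,480),interpolation=cv2.INTER_CUBIC)
cv2.imwrite('pics/fin.png',np.hstack([a,b]))
cv2.imwrite('pics/finT.png',cv2.resize(T['frame'][165:255,250:385,::-1],None,fx=5.5,fy=5.5,interpolation=cv2.INTER_CUBIC))"
python3 f2.py
```

```text
t 29.983 pos [0.4954 0.3281 0.2283] yaw 3.2768 tilt [0.0041 0.0024] F [-0.32  0.15  0.09] M [-0.002 -0.006 -0.016] w 0.0853 q [-0.39  0.47 -0.37  1.59  0.19  1.11  0.9 ]
[0.51198477 0.14643309 0.05      ] [0.51690977 0.14266062 0.02      ]
rake [0.5185 0.146  0.1325 0.029  0.0176 0.0116 0.002 ] 0.33055360486891383
rake [0.5184 0.1457 0.1335 0.0298 0.0169 0.0111 0.0016] 0.3304330699032925
rake [0.5186 0.1459 0.1334 0.0282 0.0181 0.0113 0.0034] 0.332883510816703
```

View pics/fin.png

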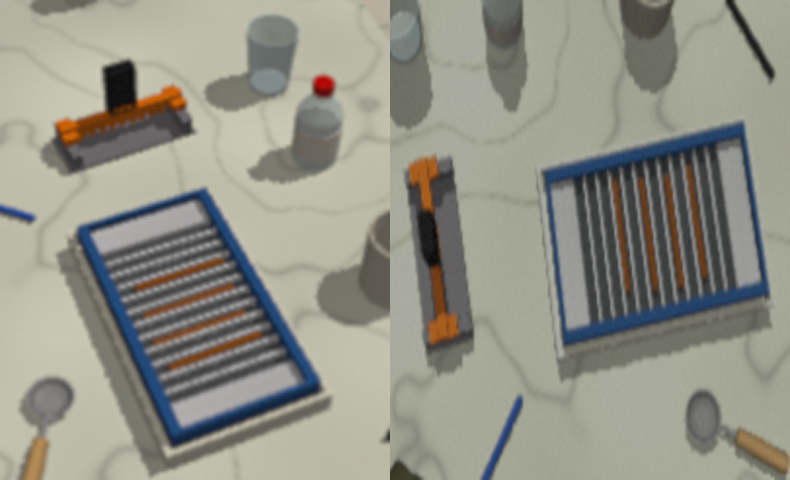

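View pics/finT.png

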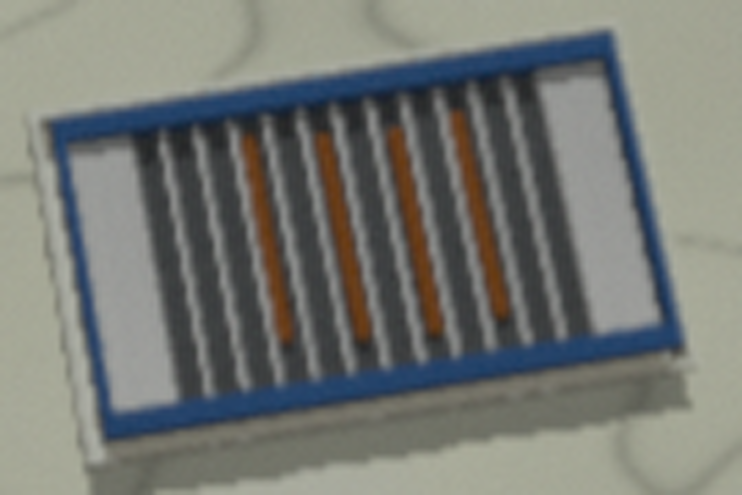

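Both views show the four rods parallel, each in its own groove (3rd, 5th, 7th and 9th from the +y end). The rake stands on its rest at about (0.5185, 0.146), yaw 0.133, against rest fits of (0.514 to 0.521, 0.142 to 0.146), yaw about 0.12. I'm handing the job in.

```bash
python3 -c "
from h import *
s=st();print(s['joint_velocities'].round(3));print(arm.sign_off())"
```

```text
t 30.083 pos [0.497  0.324  0.2282] yaw 3.272 tilt [ 0.0049 -0.0004] F [-0.33 -1.84 -0.  ] M [-0.059 -0.053  0.025] w 0.0857 q [-0.39  0.47 -0.37  1.6   0.19  1.11  0.9 ]
[ 0.027 -0.008  0.019  0.009  0.002 -0.001  0.003]
the job is handed in; nothing more can be done
None
```

The job is done and handed in at about 30 s on the robot's clock. I took the rake from its rest, laid its runners on both side rails at the tray's +y end, and combed to about -109 mm. It bore on the rails with roughly 6–10 N by the wrist force. Partway through, one rod pinched at a ridge (wrist force along the comb read 14 N); I eased back 6 mm, it dropped, and I carried on.

**Last checks, from both cameras:**
- **Rods:** all four lie parallel, each in its own groove, with empty grooves between them. I judged this by eye and did not compute their angles.
- **Rake:** it stands upright and released on the rest. The two rest fits put its handle about 2 to 5 mm from the rest's centre and its yaw within about 0.02 rad of the rest's.
- **Everything else:** the arm is clear of the rake, tray and rods, and the bystanders in the final crops look unmoved.

**What disagreed:**
- The separate fits of the rest differed by a few mm in position.
- My first balancing of the two rails was wrong. I had misread the point the wrist moment refers to, so for about the first 25 mm of the comb only one rail carried the load. I corrected it before the rake had moved any rod noticeably.

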